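# Pack the spice caddy, button its lid down and clear the refill tools

### The job

The spices have been refilled: stand every spice tube that is out on the worktop fully down in a hole of the wooden caddy, cap up, then close the caddy's lid flat, and only then turn both green turnbuttons square across the lid's edge so that it is secured. Also put whichever refill tools are out (the orange scoop, the blue bag clip) into the open drawer and slide it fully shut. Leave the grinder, mug and sponge where they stand.

Things in the scene. Friction and masses are not known exactly. Their poses are not given: they have to be found in the camera images.
- rack: wooden spice caddy, fixed, open sides; origin at the centre of its underside; own x runs from its front (posts, turnbuttons) to its back (hinge), y along its row of holes. Tube block 80 x 240 x 62 mm high, centred. Back board x 81 to 93 mm, 135 mm high. Front rail at x -82 mm (16 mm deep, 250 mm long), z 120 to 134 mm. Two posts 24 x 24 mm, 146 mm high, at x -102, y -75 and 75 mm.
- hole0 (a point): centre of the mouth of tube hole 0 in the caddy's block (y -70 mm in the caddy's frame, 62 mm above the worktop); hole 36 mm in diameter, 50 mm deep, straight up; axes as the caddy's
- hole1 (a point): centre of the mouth of tube hole 1 in the caddy's block (y 0 mm in the caddy's frame, 62 mm above the worktop); hole 36 mm in diameter, 50 mm deep, straight up; axes as the caddy's
- hole2 (a point): centre of the mouth of tube hole 2 in the caddy's block (y 70 mm in the caddy's frame, 62 mm above the worktop); hole 36 mm in diameter, 50 mm deep, straight up; axes as the caddy's
- lid_hinge (a point): middle of the lid's hinge line, at x 80 mm, z 135 mm of the caddy; axes as the caddy's; the hinge line runs along its y
- lid (a joint): angle (rad) of the caddy's lid, a wood-framed clear panel 160 mm (hinge to front edge) x 250 mm x 8 mm, its underside through the hinge line: 0 = shut, lying level towards the caddy's -x; 1.57 = upright; 1.9 = fully open. A stiff hinge (0.24 N m) holds the 200 g lid at any angle, so it must be pushed all the way down.
- turn_a (a joint): angle (rad) of the green turnbutton on the post at y -75 mm of the caddy: 0 = its bar lies along the caddy's y (lid free); grows anticlockwise from above; 1.57 = bar along the caddy's x, square across the lid's edge (secured); stops at 0 and 1.6. Stays where left (about 0.03 N m). Below 0.4 the lid clears it; farther round it blocks the lid.
- turn_b (a joint): angle (rad) of the green turnbutton on the post at y 75 mm of the caddy: 0 = its bar lies along the caddy's y (lid free); grows anticlockwise from above; 1.57 = bar along the caddy's x, square across the lid's edge (secured); stops at 0 and 1.6. Stays where left (about 0.03 N m). Below 0.4 the lid clears it; farther round it blocks the lid.
- turn_a_pivot (a point): point on the upright pivot axis of turnbutton turn_a, 159 mm above the worktop, at mid-height of its bar; axes as the caddy's. The bar is 70 mm long (pivot in its middle), 14 mm wide, 20 mm high, z 149 to 169 mm, that is 6 mm above the top of the shut lid (143 mm)
- turn_b_pivot (a point): point on the upright pivot axis of turnbutton turn_b, 159 mm above the worktop, at mid-height of its bar; axes as the caddy's. The bar is 70 mm long (pivot in its middle), 14 mm wide, 20 mm high, z 149 to 169 mm, that is 6 mm above the top of the shut lid (143 mm)
- unit_drawer0 (a joint): how far (m) the drawer of the small wooden drawer unit is open: 0 = shut, 0.15 = fully open; light friction of 1 N
- unit: small drawer unit, fixed, 220 mm deep (x) x 260 mm wide (y) x 100 mm high; origin at the centre of its underside; the drawer slides out towards its own -x
- unit_drawer0_handle (a point): middle of the drawer's steel bar handle (bar along y, 120 mm long, 35 mm in front of the drawer front, 62 mm above the worktop); moves with the drawer; axes as the unit's
- drawer_in (a point): point on the drawer's inner floor (22 mm above the worktop), midway across, 62 mm behind the inside of the drawer front; moves with the drawer; axes as the unit's. Inside, the drawer is 175 mm (x) x 218 mm (y), walls 56 mm high; only the part pulled out (joint value less 5 mm) is open from above.
- tube_a: loose sealed spice tube, upright cylinder 30 mm in diameter and 110 mm tall, 70 g, clear with a red cap on its top 25 mm; origin at the centre of its underside, z up to the cap. May be absent.
- tube_b: loose sealed spice tube, upright cylinder 30 mm in diameter and 110 mm tall, 70 g, clear with a yellow cap on its top 25 mm; origin at the centre of its underside, z up to the cap. May be absent.
- tube_c: loose sealed spice tube, upright cylinder 30 mm in diameter and 110 mm tall, 70 g, clear with a green cap on its top 25 mm; origin at the centre of its underside, z up to the cap. May be absent.
- scoop: loose orange measuring scoop lying mouth up, 60 g: open square bowl 45 x 45 mm, 30 mm high, with a handle 16 mm wide reaching 82 mm from the bowl's centre along its own -x, at rim height (22 to 30 mm); origin at the centre of the bowl's underside. May be absent.
- clip: loose blue bag clip lying flat, a bar 110 mm (own x) x 24 mm x 24 mm high, 60 g; origin at the centre of its underside. May be absent.
- grinder: dark wooden pepper grinder, 48 mm in diameter, 130 mm tall, loose; origin at the centre of its underside; to be left alone
- mug: white mug, 80 mm in diameter, 90 mm tall, loose; to be left alone
- sponge: yellow sponge block 65 x 100 x 30 mm, loose; to be left alone

How it is judged:
On the way, in this order (a step that is already met when the one before it is completed fails the run):
1. every spice tube stands fully down in a hole of the caddy, lid still open (((horizontal distance between tube_a and hole0 below 0.009 m and z of tube_a in the frame of hole0 below -0.04 m and angle between tube_a's own z axis and vertical below 0.2 rad) or (horizontal distance between tube_a and hole1 below 0.009 m and z of tube_a in the frame of hole1 below -0.04 m and angle between tube_a's own z axis and vertical below 0.2 rad) or (horizontal distance between tube_a and hole2 below 0.009 m and z of tube_a in the frame of hole2 below -0.04 m and angle between tube_a's own z axis and vertical below 0.2 rad)) and ((horizontal distance between tube_b and hole0 below 0.009 m and z of tube_b in the frame of hole0 below -0.04 m and angle between tube_b's own z axis and vertical below 0.2 rad) or (horizontal distance between tube_b and hole1 below 0.009 m and z of tube_b in the frame of hole1 below -0.04 m and angle between tube_b's own z axis and vertical below 0.2 rad) or (horizontal distance between tube_b and hole2 below 0.009 m and z of tube_b in the frame of hole2 below -0.04 m and angle between tube_b's own z axis and vertical below 0.2 rad)) and ((horizontal distance between tube_c and hole0 below 0.009 m and z of tube_c in the frame of hole0 below -0.04 m and angle between tube_c's own z axis and vertical below 0.2 rad) or (horizontal distance between tube_c and hole1 below 0.009 m and z of tube_c in the frame of hole1 below -0.04 m and angle between tube_c's own z axis and vertical below 0.2 rad) or (horizontal distance between tube_c and hole2 below 0.009 m and z of tube_c in the frame of hole2 below -0.04 m and angle between tube_c's own z axis and vertical below 0.2 rad)) and value of joint lid above 0.3 rad), for 0.2 s.
2. the lid is shut over the seated tubes (((horizontal distance between tube_a and hole0 below 0.009 m and z of tube_a in the frame of hole0 below -0.04 m and angle between tube_a's own z axis and vertical below 0.2 rad) or (horizontal distance between tube_a and hole1 below 0.009 m and z of tube_a in the frame of hole1 below -0.04 m and angle between tube_a's own z axis and vertical below 0.2 rad) or (horizontal distance between tube_a and hole2 below 0.009 m and z of tube_a in the frame of hole2 below -0.04 m and angle between tube_a's own z axis and vertical below 0.2 rad)) and ((horizontal distance between tube_b and hole0 below 0.009 m and z of tube_b in the frame of hole0 below -0.04 m and angle between tube_b's own z axis and vertical below 0.2 rad) or (horizontal distance between tube_b and hole1 below 0.009 m and z of tube_b in the frame of hole1 below -0.04 m and angle between tube_b's own z axis and vertical below 0.2 rad) or (horizontal distance between tube_b and hole2 below 0.009 m and z of tube_b in the frame of hole2 below -0.04 m and angle between tube_b's own z axis and vertical below 0.2 rad)) and ((horizontal distance between tube_c and hole0 below 0.009 m and z of tube_c in the frame of hole0 below -0.04 m and angle between tube_c's own z axis and vertical below 0.2 rad) or (horizontal distance between tube_c and hole1 below 0.009 m and z of tube_c in the frame of hole1 below -0.04 m and angle between tube_c's own z axis and vertical below 0.2 rad) or (horizontal distance between tube_c and hole2 below 0.009 m and z of tube_c in the frame of hole2 below -0.04 m and angle between tube_c's own z axis and vertical below 0.2 rad)) and value of joint lid below 0.06 rad), for 0.2 s.
3. both turnbuttons are turned across the shut lid (value of joint lid below 0.06 rad and value of joint each of turn_a, turn_b above 1.3 rad), for 0.2 s.
At the end, for the whole second after the job is handed in: every tube present stands upright (within 0.2 rad) in a hole, within 9 mm of its axis and at least 40 mm deep; the lid is within 0.06 rad of shut; both turnbuttons are beyond 1.3 rad; every refill tool present lies inside the drawer, which is within 12 mm of shut; all at rest and released (all of step 3 and ((horizontal distance between tube_a and hole0 below 0.009 m and z of tube_a in the frame of hole0 below -0.04 m and angle between tube_a's own z axis and vertical below 0.2 rad) or (horizontal distance between tube_a and hole1 below 0.009 m and z of tube_a in the frame of hole1 below -0.04 m and angle between tube_a's own z axis and vertical below 0.2 rad) or (horizontal distance between tube_a and hole2 below 0.009 m and z of tube_a in the frame of hole2 below -0.04 m and angle between tube_a's own z axis and vertical below 0.2 rad)) and ((horizontal distance between tube_b and hole0 below 0.009 m and z of tube_b in the frame of hole0 below -0.04 m and angle between tube_b's own z axis and vertical below 0.2 rad) or (horizontal distance between tube_b and hole1 below 0.009 m and z of tube_b in the frame of hole1 below -0.04 m and angle between tube_b's own z axis and vertical below 0.2 rad) or (horizontal distance between tube_b and hole2 below 0.009 m and z of tube_b in the frame of hole2 below -0.04 m and angle between tube_b's own z axis and vertical below 0.2 rad)) and ((horizontal distance between tube_c and hole0 below 0.009 m and z of tube_c in the frame of hole0 below -0.04 m and angle between tube_c's own z axis and vertical below 0.2 rad) or (horizontal distance between tube_c and hole1 below 0.009 m and z of tube_c in the frame of hole1 below -0.04 m and angle between tube_c's own z axis and vertical below 0.2 rad) or (horizontal distance between tube_c and hole2 below 0.009 m and z of tube_c in the frame of hole2 below -0.04 m and angle between tube_c's own z axis and vertical below 0.2 rad)) and x of scoop in the frame of drawer_in between -0.07 and 0.125 m and y of scoop in the frame of drawer_in between -0.115 and 0.115 m and z of scoop in the frame of drawer_in between -0.02 and 0.05 m and x of clip in the frame of drawer_in between -0.07 and 0.125 m and y of clip in the frame of drawer_in between -0.115 and 0.115 m and z of clip in the frame of drawer_in between -0.02 and 0.05 m and value of joint unit_drawer0 below 0.012 m and linear speed of each of tube_a, tube_b, tube_c, scoop, clip below 0.02 m/s); the robot touches nothing.
It fails at once if the grinder is moved more than 6 cm or tipped (distance of grinder from where it was at the start of the episode above 0.06 m or angle between grinder's own z axis and vertical above 0.5 rad).
It fails at once if the mug is moved more than 6 cm or tipped (distance of mug from where it was at the start of the episode above 0.06 m or angle between mug's own z axis and vertical above 0.5 rad).
It fails at once if the sponge is moved more than 6 cm or tipped (distance of sponge from where it was at the start of the episode above 0.06 m or angle between sponge's own z axis and vertical above 0.5 rad).
Of tube_a, tube_b, tube_c only 2 to 3 are there at a start; the rules pass over those that are not, and their reading is None.
Of scoop, clip only 1 to 2 are there at a start; the rules pass over those that are not, and their reading is None.
At some moment in a run one of scoop, clip may be knocked a few centimetres aside while the robot is not near it.
It also fails if it takes over 200 s, if anything falls off the work surface, if the arm or the gripper's body presses on something with over 40 N, if the wrist force passes 120 N, or if a joint passes its speed limit or range.

### The arm

A 6-joint arm with a two-finger parallel gripper is mounted at the origin on the work surface. World frame = base frame: x ahead of the robot, y to its left, z up, the work surface at z = 0. Lengths are in m, angles in rad, forces in N, time in s.
With the tool pointing down it reaches from about 0.4 to 0.825 m from the base axis. Payload 7 kg.
Tool frame: the origin (TCP) lies on the centre line of the jaws, within the pads' length; the fingertips stand 22 mm ahead of it and the grasp point (between the pads) lies 3 mm ahead of it; z points along the fingers, y is the line along which they close (so a half turn about z gives the same grasp; the last joint's range is limited). The gripper opens to 88 mm and grips with 3 to 60 N. Pads are 19 mm wide; open, the fingers measure 130 mm over their backs; the gripper's body (78 mm by 193 mm) begins 47 mm behind the grasp point.
Start: joints at [1.499, 0.359, 0.012, 0, -1.224, -0.288], TCP at [0.238, 0.632, 0.249] pointing down, gripper open.
Joint ranges: [-3.07, 3.07], [-1.43, 2.12], [-1.02, 1.25], [-3.03, 1.67], [-3.05, -0], [-3.03, 3.03]. Speed limits (rad/s): [2.39, 2.39, 3.01, 3.14, 3.14, 3.14].

### API

Orientations are given as [roll, pitch, yaw] about the fixed x, y, z axes, in that order (R = Rz(yaw) Ry(pitch) Rx(roll)).
In Python, from station import arm gives the robot as it stands.
- The arm moves only by the tool arm_command, never from a script. Its argument "series" is one flat list of numbers, 7 for each row, row after row: the turn, a rotation vector about the tool's x, y, z each as a share of 90 degrees, from -1 to 1, then the shift along the tool's x, y, z each as a share of 0.1 m, from -1 to 1, then the opening, from 0 (shut) to 1 (fully open). A call has 1 to 8 rows; each row is the pose to reach, as a shift and turn from the pose commanded when the call began, along the tool's axes at that moment; what a row does not reach only later rows make up. A row lasts 1/8 s, in which the tool goes at most 62.5 mm and 10.7 degrees, less where a joint would pass 70% of its speed; a pose out of reach is approached as far as the arm can. A call with a number of a shift or a turn outside -1 to 1 is refused whole. A call with a gripper value outside its range is refused whole. The fingers move at their own pace and stop on an object; "force" is the grip in N (left out, the last holds). Time passes only in rows, so rows that repeat a pose let the fingers close. It gives the time, the measured TCP pose, the force, the opening and the grip force at its end, in the units of the state.
- arm.get_state(): the state, without advancing time (a new reading comes with each control period).
- arm.grab_frame(name): name is "scene" or "top" or "wrist"; returns the picture (384x512x3 uint8, blue, green, red); there is no depth.
- arm.camera_model(name): a dict with "fovy" (degrees; the focal length in pixels is half the picture's height over the tangent of half this angle, whatever the lens; pixels are square), "cx", "cy" (the principal point, pixels), "pose" (4x4, takes a point from camera to world coordinates). Camera axes: x right, y down, z forward; pixel columns grow to the right and rows downward; lengths in m; the calibration is good to about 2 mm. A picture is of the moment at which its call begins: read the wrist's pose just before it. camera_model takes no time and is no camera call; for the wrist camera it gives the pose at the moment of the call.
- arm.job_done(): hands the job in; it is judged then, once.
The state is a dict: "t": time; "q": joint angles; "qd": joint speeds; "joint_efforts": joint torques, N m; "eef_pos": TCP position; "ee_rot": TCP orientation; "force": force on the tool from outside, world axes, zero at the start; "moment": the same for the moment, N m; "width": finger opening in m; "gripper_force": force on a finger pad.
Only numpy, scipy, OpenCV 4.12 (cv2) and the standard library are available. Lean on these libraries where they do the work, as an engineer would, in place of code of your own. Each camera call takes 0.05 s, during which the arm holds its last target. There are 200 camera calls.

## Working session

There is one attempt and no reset: what is moved stays moved. The work goes in short steps, Python scripts to look and compute and a tool call to move; the robot and the scene stay as the last step left them, time stands still between calls to the robot, and variables do not carry over. Pictures are saved under pics/ and viewed, at most 14 in all, crops included, and the job is handed in when it is done.

Besides the shell and the picture viewer there is one more tool, called by a JSON object that holds its "fn" and its "kwargs". arm_command: Moves the arm, as the interface text tells. Its arguments: {"type":"object","properties":{"series":{"type":"array"},"force":{"type":"number"}},"required":["series"]}

```bash
mkdir -p pics; ls; cat > shot.py <<'E'
import sys,cv2
from station import arm
for n in sys.argv[2:]:
    cv2.imwrite(f'pics/{sys.argv[1]}_{n}.png',cv2.resize(arm.grab_frame(n),None,fx=1.5,fy=1.5,interpolation=cv2.INTER_CUBIC))
E
python3 shot.py a top scene
python3 -c "
from station import arm
import numpy as np
np.set_printoptions(precision=4,suppress=True)
for n in ['top','scene','wrist']:
    m=arm.camera_model(n);print(n,m)
print(arm.get_state())"
```

```text
pics
top {'fovy': 45.29000270984635, 'cx': 248.58215314142956, 'cy': 188.09771275431174, 'pose': array([[-0.0173, -0.9842,  0.1762,  0.4168],
       [-0.9998,  0.0158, -0.0102,  0.0056],
       [ 0.0073, -0.1764, -0.9843,  1.1775],
       [ 0.    ,  0.    ,  0.    ,  1.    ]])}
scene {'fovy': 53.135689824217245, 'cx': 251.46166216350886, 'cy': 197.92246877075698, 'pose': array([[ 0.5099,  0.5426, -0.6676,  1.2118],
       [ 0.86  , -0.3416,  0.3792, -0.3455],
       [-0.0223, -0.7674, -0.6408,  0.7047],
       [ 0.    ,  0.    ,  0.    ,  1.    ]])}
wrist {'fovy': 66.36766958777214, 'cx': 256.48132202668904, 'cy': 190.47886847209224, 'pose': array([[-0.3517, -0.8908, -0.2876,  0.3159],
       [-0.9361,  0.3349,  0.1073,  0.6019],
       [ 0.0007,  0.307 , -0.9517,  0.3836],
       [ 0.    ,  0.    ,  0.    ,  1.    ]])}
{'t': 0.1, 'q': array([ 1.4991,  0.3593,  0.0112, -0.0003, -1.2241, -0.2881]), 'qd': array([-0.0005, -0.0015,  0.0004,  0.001 , -0.0001, -0.0009]), 'joint_efforts': array([ -0.0011, -58.4163,  29.3752,   7.0156,   0.0102,  -0.    ]), 'eef_pos': array([0.2375, 0.6314, 0.2477]), 'ee_rot': array([ 3.1401, -0.0001, -0.3599]), 'force': array([ 0.067 , -0.2691, -0.1009]), 'moment': array([ 0.0088, -0.0467,  0.0062]), 'gripper_force': 0.0, 'width': 0.08722946387132666}
```

View pics/a_top.png

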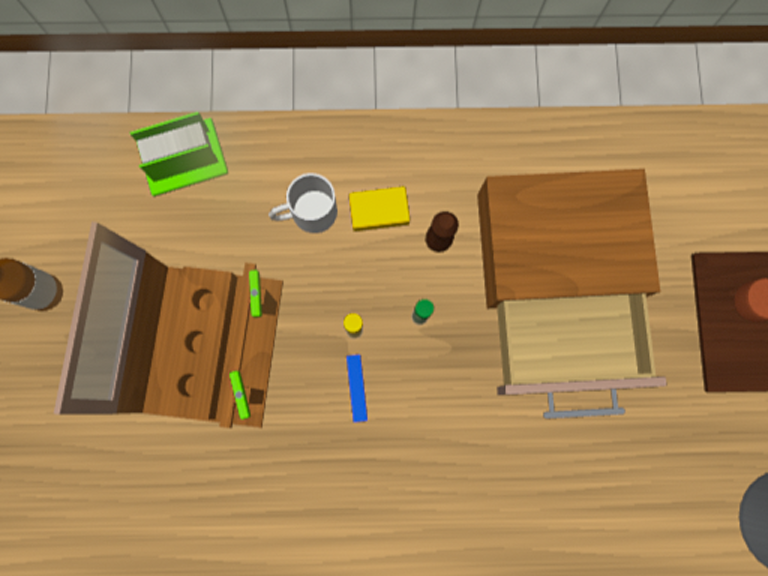

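View pics/a_scene.png

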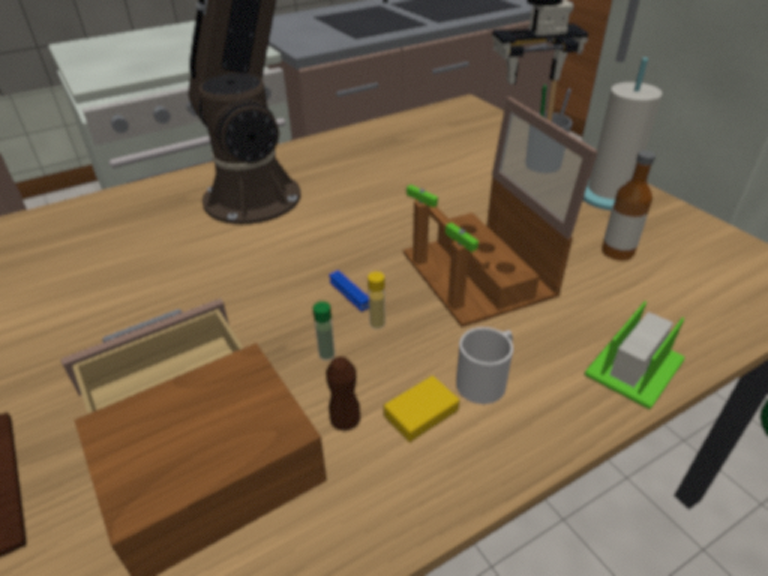

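```bash
cat > crop.py <<'E'
import sys,cv2
from station import arm
# name cam x0 y0 x1 y1 scale
n,c=sys.argv[1:3];x0,y0,x1,y1=map(int,sys.argv[3:7]);s=float(sys.argv[7])
im=arm.grab_frame(c)[y0:y1,x0:x1]
cv2.imwrite(f'pics/{n}.png',cv2.resize(im,None,fx=s,fy=s,interpolation=cv2.INTER_CUBIC))
E
python3 crop.py b1 top 40 145 195 290 4; python3 crop.py b2 top 220 125 450 285 3.4
```

```text
(no output)
```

View pics/b1.png

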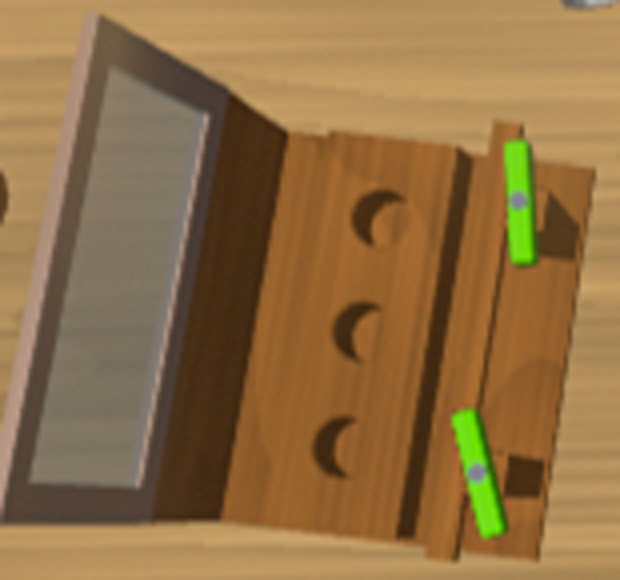

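View pics/b2.png

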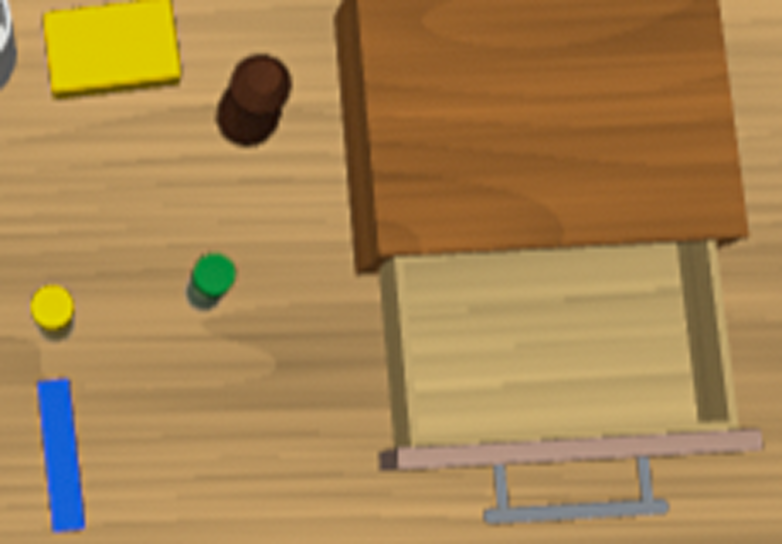

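```bash
cat > h.py <<'E'
import numpy as np
from station import arm
from scipy.spatial.transform import Rotation as R
np.set_printoptions(precision=4,suppress=True)
def ray(n,u,v,z,m=None):
    m=m or arm.camera_model(n);f=192/np.tan(np.radians(m['fovy']/2));P=m['pose']
    d=P[:3,:3]@[(u-m['cx'])/f,(v-m['cy'])/f,1];o=P[:3,3]
    return (o+d*(z-o[2])/d[2])
def proj(n,X,m=None):
    m=m or arm.camera_model(n);f=192/np.tan(np.radians(m['fovy']/2));P=m['pose']
    c=P[:3,:3].T@(np.array(X)-P[:3,3]);return np.array([c[0]/c[2]*f+m['cx'],c[1]/c[2]*f+m['cy']])
def fit2(L,W):
    L=np.array(L);W=np.array(W);a=L-L.mean(0);b=W-W.mean(0)
    th=np.arctan2((a[:,0]*b[:,1]-a[:,1]*b[:,0]).sum(),(a*b).sum())
    M=np.array([[np.cos(th),-np.sin(th)],[np.sin(th),np.cos(th)]]);t=W.mean(0)-M@L.mean(0)
    return th,t,W-(L@M.T+t)
E
python3 - <<'E'
from h import *
A=lambda x,y:(40+x/4,145+y/4); B=lambda x,y:(220+x/3.4,125+y/3.4)
t=lambda p,z:ray('top',*p,z)[:2]
W=[t(A(517,201),.169),t(A(476,473),.169),t(A(383,218),.062),t(A(363,332),.062),t(A(344,447),.062)]
L=[(-.102,-.075),(-.102,.075),(0,-.07),(0,0),(0,.07)]
th,o,r=fit2(L,W);print('rack',th,o);print(r)
for n,p,q in [('a',(515,142),(526,263)),('b',(463,410),(494,536))]:
    d=t(A(*q),.169)-t(A(*p),.169);print(n,np.linalg.norm(d),np.arctan2(d[1],d[0])-th-np.pi/2)
print('yel',t(B(52,308),.11),'gre',t(B(214,275),.11))
d=t(B(68,530),.024)-t(B(54,380),.024);print('clip',t(B(61,455),.024),np.arctan2(d[1],d[0]),np.linalg.norm(d))
h1,h2=t(B(487,517),.066),t(B(666,507),.066);print('handle',h1,h2,np.linalg.norm(h1-h2))
print('unit top front',t(B(358,272),.0),t(B(378,257),.1),t(B(747,237),.1))
print('drawer front', t(B(398,460),.066),t(B(760,440),.08))
print('lid edge?',[t(A(*p),.28) for p in [(97,12),(3,520)]])
print('wrist in tool',R.from_euler('xyz',arm.get_state()['ee_rot']).inv().apply(arm.camera_model('wrist')['pose'][:3,3]-arm.get_state()['eef_pos']))
E
```

```text
rack 1.433901823102014 [0.5235 0.2814]
[[ 0.0002  0.0012]
 [ 0.0003  0.0009]
 [-0.0002 -0.0012]
 [-0.0005 -0.0005]
 [ 0.0002 -0.0006]]
a 0.06841080377622455 -6.044483549751618
b 0.06979587870357278 -5.887834428665
yel [0.5434 0.0266] gre [ 0.5644 -0.0852]
clip [0.4458 0.0231] -3.0607539781775768 0.10860459067644271
handle [ 0.3968 -0.2746] [ 0.4015 -0.4005] 0.1260348664598023
unit top front [ 0.5801 -0.2041] [ 0.5765 -0.2008] [ 0.5865 -0.4601]
drawer front [ 0.4372 -0.2143] [ 0.4464 -0.4648]
lid edge? [array([0.6652, 0.3648]), array([0.4153, 0.3962])]
wrist in tool [ 0.0838  0.0003 -0.1358]
```

{"fn": "arm_command", "kwargs": {"series": [0, 0, 0.857, 0, 0, -1, 1, 0, 0, 0.857, 0, 0, -1, 1, 0, 0, 0.857, 0, 0, -1, 1, 0, 0, 0.857, 0, 0, -1, 1, 0, 0, 0.857, 0, 0, -1, 1, 0, 0, 0.857, 0, 0, -1, 1, 0, 0, 0.857, 0, 0, -1, 1, 0, 0, 0.857, 0, 0, -1, 1]}}

```text
t: 1.2
eef_pos: [0.2376, 0.6317, 0.3483]
ee_rot: [3.141, -0.0, -1.706]
force: [-0.1, 0.4, 0.5]
width: 0.0877
gripper_force: 0.0
```

{"fn": "arm_command", "kwargs": {"series": [0, 0, 0, 0, 0, -0.5, 1, 0, 0, 0, 0.93, -0.79, -0.5, 1, 0, 0, 0, 0.93, -0.79, -0.5, 1, 0, 0, 0, 0.93, -0.79, -0.5, 1]}}

```text
t: 1.7
eef_pos: [0.3052, 0.5261, 0.4002]
ee_rot: [-3.141, 0.002, -1.705]
force: [-0.4, 0.8, 0.9]
width: 0.0879
gripper_force: 0.0
```

{"fn": "arm_command", "kwargs": {"series": [0, 0, 0, 0.93, -0.79, 0, 1, 0, 0, 0, 0.93, -0.79, 0, 1]}}

```text
t: 1.95
eef_pos: [0.3695, 0.4254, 0.3982]
ee_rot: [3.141, -0.0, -1.701]
force: [1.5, -0.1, 0.3]
width: 0.0877
gripper_force: 0.0
```

{"fn": "arm_command", "kwargs": {"series": [0, 0, 0, 0.93, -0.79, 0, 1, 0, 0, 0, 0.93, -0.79, 0, 1]}}

```text
t: 2.2
eef_pos: [0.4355, 0.3221, 0.3986]
ee_rot: [-3.141, 0.0, -1.702]
force: [0.5, -0.2, 0.3]
width: 0.0877
gripper_force: 0.0
```

{"fn": "arm_command", "kwargs": {"series": [0, 0, 0, 0.93, -0.79, 0, 1, 0, 0, 0, 0.93, -0.79, 0, 1, 0, 0, 0, 0.93, -0.79, 0, 1, 0, 0, 0, 0.93, -0.79, 0, 1]}}

```text
t: 2.7
eef_pos: [0.5007, 0.2207, 0.3983]
ee_rot: [3.141, -0.0, -1.705]
force: [0.1, 0.3, 0.1]
width: 0.0877
gripper_force: 0.0
```

```bash
python3 shot.py c wrist; python3 -c "
from h import *
import pickle;pickle.dump(arm.camera_model('wrist'),open('c.pkl','wb'))"
```

```text
(no output)
```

View pics/c_wrist.png

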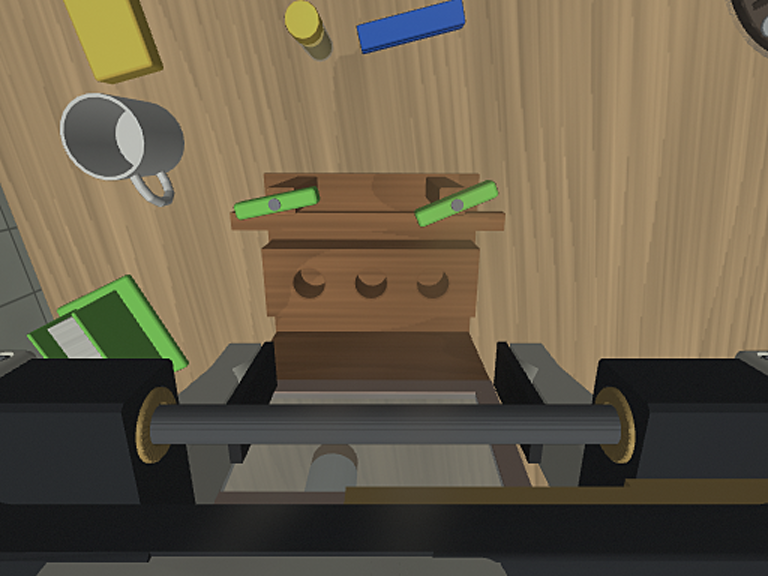

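```bash
python3 - <<'E'
from h import *
import pickle;m=pickle.load(open('c.pkl','rb'))
t=lambda x,y,z:ray('',x/1.5,y/1.5,z,m)[:2]
W=[t(275,204,.169),t(457,205,.169),t(309,283,.062),t(371,283,.062),t(432,283,.062)]
L=[(-.102,-.075),(-.102,.075),(0,-.07),(0,0),(0,.07)]
th,o,r=fit2(L,W);print('rack',th,o);print(r)
print('yel',t(302,20,.11),'rail',t(368,172,0))
for p,q in [((236,211),(317,196)),((417,218),(496,190))]:
    d=t(*p,.169)-t(*q,.169);print(np.linalg.norm(d),np.arctan2(d[1],d[0])-th+np.pi/2)
E
```

```text
rack 1.4347905771798664 [0.5245 0.2842]
[[-0.0001  0.0002]
 [ 0.0003  0.0005]
 [-0.0007  0.0001]
 [-0.0004 -0.0002]
 [ 0.001  -0.0005]]
yel [0.5453 0.0302] rail [0.5126 0.1672]
0.06854104801897219 0.18204050972853203
0.06780169457019261 0.34631322498088357
```

```bash
cat >> h.py <<'E'
O=np.array([.5243,.2835]);TH=1.4345
def rk(x,y,z): return np.array([O[0]+np.cos(TH)*x-np.sin(TH)*y,O[1]+np.sin(TH)*x+np.cos(TH)*y,z])
def delta(*pts):
    "shares from current pose, then from each point to the next"
    s=arm.get_state();M=R.from_euler('xyz',s['ee_rot']);c=s['eef_pos']
    for p in pts:
        d=M.inv().apply(np.array(p)-c)/.1;print(np.round(p,4),d.round(3),'norm',np.linalg.norm(d).round(2));c=np.array(p)
E
python3 -c "
from h import *
delta(rk(-.165,.115,.29),rk(-.165,.115,.172),rk(-.122,.115,.172))"
```

```text
[0.3879 0.1357 0.29  ] [0.998 1.001 1.084] norm 1.78
[0.3879 0.1357 0.172 ] [-0.   -0.    1.18] norm 1.18
[0.3938 0.1783 0.172 ] [-0.43  -0.001 -0.   ] norm 0.43
```

{"fn": "arm_command", "kwargs": {"series": [0, 0, 0, 1, 1, 0.5, 0, 0, 0, 0, 1, 1, 0.5, 0, 0, 0, 0, 1, 1, 0.5, 0, 0, 0, 0, 1, 1, 0.5, 0]}}

```text
t: 3.25
eef_pos: [0.3865, 0.1351, 0.3489]
ee_rot: [-3.141, 0.001, -1.702]
force: [0.3, 0.1, 0.8]
width: 0.053
gripper_force: 0.0
```

{"fn": "arm_command", "kwargs": {"series": [0, 0, 0, 0, 0, 0.9, 0, 0, 0, 0, 0, 0, 0.9, 0, 0, 0, 0, 0, 0, 0.9, 0]}}

```text
t: 3.62
eef_pos: [0.3876, 0.1354, 0.2572]
ee_rot: [3.139, -0.003, -1.704]
force: [0.1, 0.1, 0.1]
width: 0.0229
gripper_force: 0.0
```

{"fn": "arm_command", "kwargs": {"series": [0, 0, 0, 0, 0, 0.86, 0, 0, 0, 0, 0, 0, 0.86, 0, 0, 0, 0, 0, 0, 0.86, 0]}}

```text
t: 4.0
eef_pos: [0.3885, 0.1356, 0.1727]
ee_rot: [3.141, -0.002, -1.705]
force: [0.1, -1.3, 0.5]
width: 0.0002
gripper_force: 0.0
```

{"fn": "arm_command", "kwargs": {"series": [0, 0, 0, -0.15, 0, 0, 0, 0, 0, 0, -0.25, 0, 0, 0, 0, 0, 0, -0.35, 0, 0, 0, 0, 0, 0, -0.43, 0, 0, 0, 0, 0, 0, -0.43, 0, 0, 0, 0, 0, 0, -0.43, 0, 0, 0]}}

```text
t: 4.75
eef_pos: [0.3941, 0.1778, 0.1727]
ee_rot: [-3.141, 0.001, -1.706]
force: [-0.2, 0.9, -0.1]
width: 0.0001
gripper_force: 0.0
```

{"fn": "arm_command", "kwargs": {"series": [0, 0, 0, 0.3, 0, 0, 0.57, 0, 0, 0, 0.3, 0, -1, 0.57, 0, 0, 0, 0.3, 0, -1, 0.57, 0, 0, 0, 0.3, 0, -1, 0.57]}}

```text
t: 5.25
eef_pos: [0.3913, 0.1486, 0.2757]
ee_rot: [-3.137, 0.005, -1.706]
force: [-0.1, -0.0, 0.3]
width: 0.0348
gripper_force: 0.0
```

```bash
python3 -c "
from h import *
delta((.555,-.0,.35))"
```

```text
[ 0.555 -0.     0.35 ] [ 1.248 -1.826 -0.741] norm 2.33
```

{"fn": "arm_command", "kwargs": {"series": [0, 0, 0, 0.62, -0.91, -0.37, 0.57, 0, 0, 0, 0.62, -0.91, -0.37, 0.57]}}

```text
t: 5.5
eef_pos: [0.4724, 0.0735, 0.3098]
ee_rot: [-3.141, 0.0, -1.704]
force: [1.5, 1.3, -1.1]
width: 0.0489
gripper_force: 0.0
```

{"fn": "arm_command", "kwargs": {"series": [0, 0, 0, 0.62, -0.91, -0.37, 0.57, 0, 0, 0, 0.62, -0.91, -0.37, 0.57, 0, 0, 0, 0.62, -0.91, -0.37, 0.57, 0, 0, 0, 0.62, -0.91, -0.37, 0.57]}}

```text
t: 6.0
eef_pos: [0.553, 0.0001, 0.3452]
ee_rot: [3.14, -0.0, -1.707]
force: [-0.6, 0.5, 0.9]
width: 0.0499
gripper_force: 0.0
```

```bash
python3 shot.py d wrist; python3 -c "
from h import *
import cv2
im=arm.grab_frame('wrist');hsv=cv2.cvtColor(im,cv2.COLOR_BGR2HSV)
for n,lo,hi in [('g',(50,120,40),(90,255,255)),('y',(24,150,80),(35,255,255)),('b',(105,150,80),(125,255,255))]:
    k,l,s,c=cv2.connectedComponentsWithStats(cv2.inRange(hsv,lo,hi))
    for i in range(1,k):
        if s[i,4]>60: print(n,s[i],c[i],ray('wrist',*c[i],.11 if n!='b' else .018))
im=arm.grab_frame('top');import cv2;cv2.imwrite('pics/d_top.png',im[145:290,40:195])
print(arm.get_state()['eef_pos'])"
```

```text
g [223  85  25  25 465] [234.9183  97.2602] [ 0.5672 -0.0839  0.11  ]
g [223 296  53  19 648] [245.7191 303.6728] [0.5975 0.2136 0.11  ]
y [  96  122   63   70 2598] [126.8191 156.438 ] [ 0.7157 -0.031   0.11  ]
b [321 142  38  24 458] [342.941  153.3996] [0.4159 0.0231 0.018 ]
[0.5527 0.001  0.3462]
```

View pics/d_wrist.png

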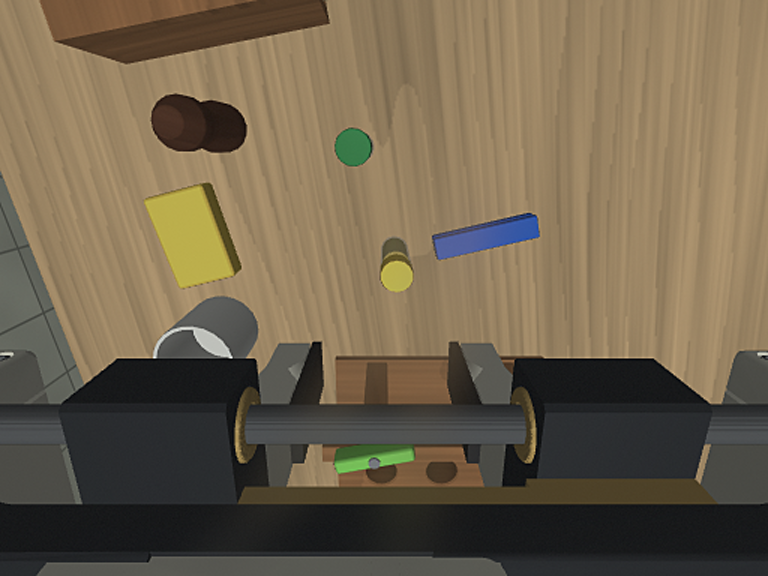

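```bash
python3 -c "
from h import *
t=lambda x,y,z:ray('wrist',x/1.5,y/1.5,z)
print('y',t(397,276.5,.11),'g',t(353,147,.11));print([t(*p,.024)[:2] for p in [(432,236),(538,213)]],[t(*p,.0)[:2] for p in[(440,259),(541,238)]], 'gr',t(178,124,.13),t(220,127,0))
delta((.545,.029,.29),(.545,.029,.093))"
```

```text
y [0.5455 0.03   0.11  ] g [ 0.567  -0.0828  0.11  ]
[array([0.5041, 0.0166]), array([0.3926, 0.0072])] [array([0.4958, 0.0491]), array([0.3822, 0.0402])] gr [ 0.6933 -0.1165  0.13  ] [ 0.7071 -0.1207  0.    ]
[0.545 0.029 0.29 ] [-0.267  0.113  0.562] norm 0.63
[0.545 0.029 0.093] [-0.    -0.001  1.97 ] norm 1.97
```

{"fn": "arm_command", "kwargs": {"series": [0, 0, 0, -0.27, 0.11, 0.56, 0.57, 0, 0, 0, -0.27, 0.11, 0.56, 0.57, 0, 0, 0, -0.27, 0.11, 0.56, 0.57, 0, 0, 0, -0.27, 0.11, 0.56, 0.57]}}

```text
t: 6.65
eef_pos: [0.5471, 0.0288, 0.2924]
ee_rot: [-3.139, 0.001, -1.705]
force: [-0.1, -0.1, 0.2]
width: 0.0498
gripper_force: 0.0
```

{"fn": "arm_command", "kwargs": {"series": [0, 0, 0, 0, 0, 1, 0.57, 0, 0, 0, 0, 0, 1, 0.57, 0, 0, 0, 0, 0, 1, 0.57]}}

```text
t: 7.02
eef_pos: [0.5453, 0.028, 0.1892]
ee_rot: [3.138, -0.002, -1.707]
force: [0.6, -0.5, 0.8]
width: 0.0501
gripper_force: 0.0
```

```bash
python3 -c "
from h import *
delta((.545,.0293,.091))"; python3 crop.py e wrist 130 140 390 335 2.5
```

```text
[0.545  0.0293 0.091 ] [-0.015  0.001  0.982] norm 0.98
```

View pics/e.png

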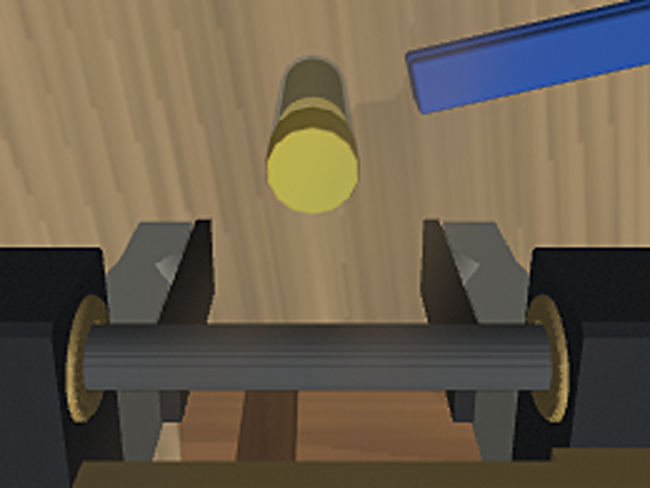

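{"fn": "arm_command", "kwargs": {"series": [0, 0, 0, -0.01, 0, 0.5, 0.57, 0, 0, 0, -0.01, 0, 0.98, 0.57, 0, 0, 0, -0.01, 0, 0.98, 0.57, 0, 0, 0, -0.01, 0, 0.98, 0, 0, 0, 0, -0.01, 0, 0.98, 0, 0, 0, 0, -0.01, 0, 0.98, 0, 0, 0, 0, -0.01, 0, 0.98, 0], "force": 15}}

```text
t: 7.95
eef_pos: [0.5476, 0.0301, 0.0946]
ee_rot: [-3.139, 0.001, -1.705]
force: [-1.5, 1.5, 8.2]
width: 0.0297
gripper_force: 15.0
```

{"fn": "arm_command", "kwargs": {"series": [0, 0, 0, 0, 0, -0.98, 0, 0, 0, 0, 0, 0, -0.98, 0, 0, 0, 0, 0, 0, -0.98, 0]}}

```text
t: 8.32
eef_pos: [0.5482, 0.0302, 0.1947]
ee_rot: [-3.135, 0.003, -1.706]
force: [0.4, -0.0, -1.6]
width: 0.0295
gripper_force: 15.0
```

{"fn": "arm_command", "kwargs": {"series": [0, 0, 0, 0, 0, -0.98, 0, 0, 0, 0, 0, 0, -0.98, 0, 0, 0, 0, 0, 0, -0.98, 0]}}

```text
t: 8.7
eef_pos: [0.5474, 0.0299, 0.2913]
ee_rot: [-3.137, 0.002, -1.706]
force: [0.8, 1.0, -1.7]
width: 0.0296
gripper_force: 15.0
```

```bash
python3 -c "
from h import *
im=__import__('cv2')
delta(rk(0,-.07,.295),rk(0,-.07,.15))
im.imwrite('pics/f.png',im.resize(arm.grab_frame('wrist')[140:335,130:390],None,fx=2.5,fy=2.5))"
```

```text
[0.5937 0.274  0.295 ] [-2.481 -0.13  -0.03 ] norm 2.48
[0.5937 0.274  0.15  ] [0.003 0.007 1.45 ] norm 1.45
```

View pics/f.png

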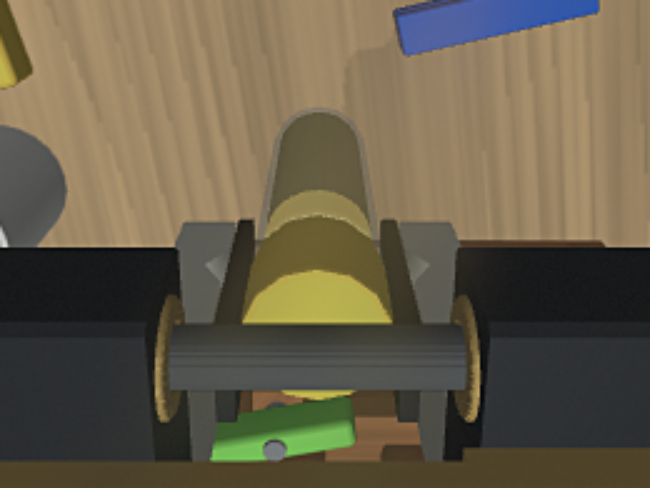

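```bash
python3 -c "
from h import *
s=arm.get_state();M=R.from_euler('xyz',s['ee_rot']);p=s['eef_pos'];print(p)
for dz in (.0946,.0096):
  for e in (-.004,0,.004):
    X=[p+M.apply([e+.015*np.cos(a),.015*np.sin(a),dz]) for a in np.linspace(0,6.28,60)]
    q=np.array([proj('wrist',x) for x in X]);print(dz,e,q[q[:,1].argmin()],q[:,0].min(),q[:,0].max())
"
```

```text
[0.5463 0.0298 0.2891]
0.0946 -0.004 [256.5824 188.5423] 238.70179235117422 274.438387832871
0.0946 0 [256.5857 183.8832] 238.61547437264204 274.5309901350158
0.0946 0.004 [256.589  179.1764] 238.52828767692793 274.6245243138999
0.0096 -0.004 [256.8084 235.2039] 230.17089118960413 283.3910292289842
0.0096 0 [256.8151 228.5409] 229.97772266913245 283.59675140569766
0.0096 0.004 [256.8219 221.7747] 229.7816364338643 283.8055804807042
```

{"fn": "arm_command", "kwargs": {"series": [0, 0, 0, -0.4, -0.025, -0.1, 0, 0, 0, 0, -0.83, -0.05, -0.1, 0]}}

```text
t: 9.0
eef_pos: [0.5621, 0.1116, 0.2975]
ee_rot: [3.14, -0.001, -1.707]
force: [-0.3, 0.5, -0.4]
width: 0.0298
gripper_force: 15.0
```

{"fn": "arm_command", "kwargs": {"series": [0, 0, 0, -0.42, -0.025, 0, 0, 0, 0, 0, -0.83, -0.05, 0, 0]}}

```text
t: 9.25
eef_pos: [0.578, 0.1938, 0.2963]
ee_rot: [3.139, -0.002, -1.706]
force: [0.6, -0.7, -0.2]
width: 0.0296
gripper_force: 15.0
```

{"fn": "arm_command", "kwargs": {"series": [0, 0, 0, -0.42, -0.02, 0, 0, 0, 0, 0, -0.83, -0.04, 0, 0, 0, 0, 0, -0.83, -0.04, 0, 0, 0, 0, 0, -0.83, -0.04, 0, 0, 0, 0, 0, -0.83, -0.04, 0, 0]}}

```text
t: 9.88
eef_pos: [0.5935, 0.2735, 0.2981]
ee_rot: [3.141, -0.001, -1.707]
force: [-0.9, 0.5, 0.2]
width: 0.0298
gripper_force: 15.0
```

```bash
python3 -c "
from h import *
import h;h.O[:]=(.5245,.2842)
delta(rk(0,-.07,.18),rk(0,-.07,.107))"; python3 crop.py g wrist 130 140 390 335 2.5
```

```text
[0.5939 0.2747 0.18  ] [-0.013 -0.003  1.181] norm 1.18
[0.5939 0.2747 0.107 ] [-0.001 -0.001  0.73 ] norm 0.73
```

View pics/g.png

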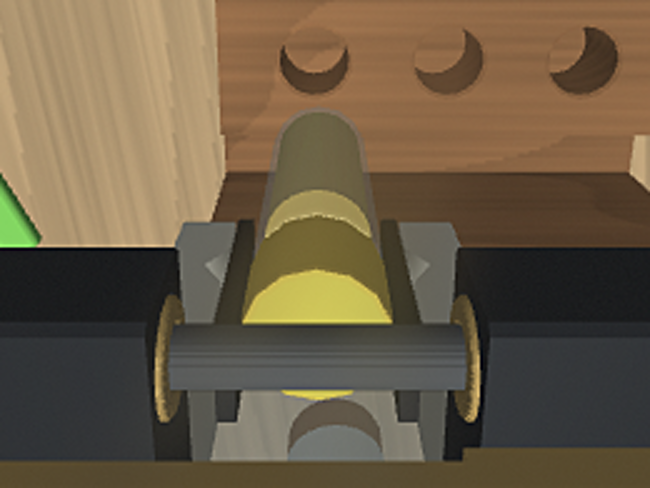

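```bash
python3 -c "
from h import *
W=[ray('wrist',130+u/2.5,140+v/2.5,.062)[:2] for u,v in [(314.5,60.5),(449.5,60),(583.5,60)]];print(W)
print(fit2([(0,-.07),(0,0),(0,.07)],W),arm.get_state()['eef_pos'])
delta((*W[0],.18))"
```

```text
[array([0.5944, 0.274 ]), array([0.5251, 0.2832]), array([0.4563, 0.2926])]
(np.float64(1.4368497715006812), array([0.5253, 0.2833]), array([[-0.0002,  0.0001],
       [-0.0002, -0.0001],
       [ 0.0004, -0.    ]])) [0.5936 0.2735 0.2984]
[0.5944 0.274  0.18  ] [-0.006 -0.008  1.184] norm 1.18
```

{"fn": "arm_command", "kwargs": {"series": [0, 0, 0, -0.006, -0.008, 0.5, 0, 0, 0, 0, -0.006, -0.008, 1, 0, 0, 0, 0, -0.006, -0.008, 1, 0]}}

```text
t: 10.3
eef_pos: [0.5926, 0.2729, 0.195]
ee_rot: [3.136, -0.005, -1.707]
force: [-0.4, -0.2, -0.4]
width: 0.0294
gripper_force: 15.0
```

{"fn": "arm_command", "kwargs": {"series": [0, 0, 0, 0, 0, 0.25, 0, 0, 0, 0, 0, 0, 0.4, 0, 0, 0, 0, 0, 0, 0.5, 0, 0, 0, 0, 0, 0, 0.6, 0, 0, 0, 0, 0, 0, 0.7, 0, 0, 0, 0, 0, 0, 0.8, 0]}}

```text
t: 11.05
eef_pos: [0.5947, 0.275, 0.1182]
ee_rot: [-3.141, 0.0, -1.706]
force: [-0.6, -0.3, -1.2]
width: 0.0294
gripper_force: 15.0
```

{"fn": "arm_command", "kwargs": {"series": [0, 0, 0, 0, 0, 0.05, 0, 0, 0, 0, 0, 0, 0.1, 0]}}

```text
t: 11.3
eef_pos: [0.5948, 0.275, 0.1083]
ee_rot: [-3.141, -0.0, -1.706]
force: [1.0, 0.3, -0.5]
width: 0.0295
gripper_force: 15.0
```

{"fn": "arm_command", "kwargs": {"series": [0, 0, 0, 0, 0, 0, 0.5, 0, 0, 0, 0, 0, 0, 0.5, 0, 0, 0, 0, 0, -1, 0.5, 0, 0, 0, 0, 0, -1, 0.5]}}

```text
t: 11.8
eef_pos: [0.5955, 0.2754, 0.2119]
ee_rot: [-3.139, 0.002, -1.705]
force: [1.2, 0.0, 0.2]
width: 0.0443
gripper_force: 0.0
```

{"fn": "arm_command", "kwargs": {"series": [0, 0, 0, 0.8, 0, -0.9, 0.57, 0, 0, 0, 0.8, 0, -0.9, 0.57, 0, 0, 0, 0.8, 0, -0.9, 0.57, 0, 0, 0, 0.8, 0, -0.9, 0.57]}}

```text
t: 12.3
eef_pos: [0.5837, 0.1956, 0.2989]
ee_rot: [-3.141, 0.001, -1.707]
force: [0.3, -0.6, -0.5]
width: 0.0499
gripper_force: 0.0
```

```bash
python3 crop.py i wrist 100 50 400 275 2.5;python3 -c "
from h import *
delta((.567,-.083,.20))"
```

```text
[ 0.567 -0.083  0.2  ] [ 2.785 -0.213  0.98 ] norm 2.96
```

View pics/i.png

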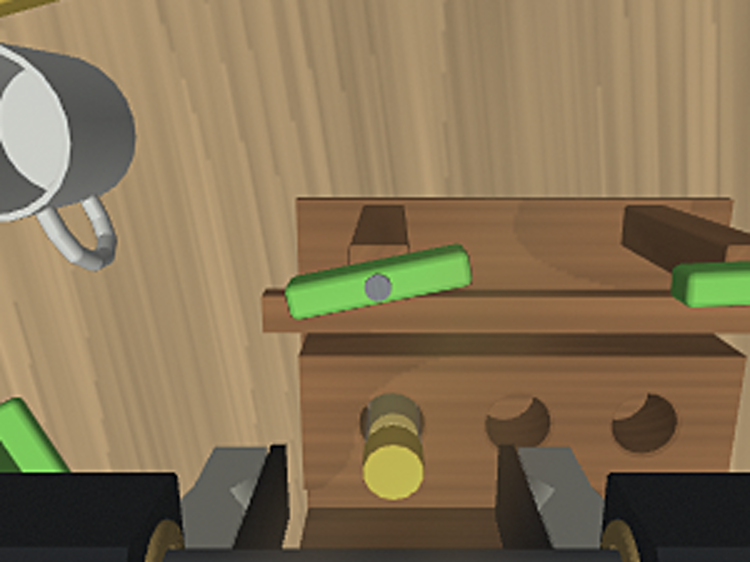

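{"fn": "arm_command", "kwargs": {"series": [0, 0, 0, 0.93, -0.07, 0, 0.57, 0, 0, 0, 0.93, -0.07, 0, 0.57]}}

```text
t: 12.6
eef_pos: [0.5776, 0.1015, 0.297]
ee_rot: [3.139, -0.002, -1.705]
force: [-0.0, 0.6, 0.1]
width: 0.0502
gripper_force: 0.0
```

{"fn": "arm_command", "kwargs": {"series": [0, 0, 0, 0.93, -0.07, 0, 0.57, 0, 0, 0, 0.93, -0.07, 0, 0.57]}}

```text
t: 12.85
eef_pos: [0.572, 0.0079, 0.2971]
ee_rot: [3.139, -0.001, -1.706]
force: [-0.2, -0.8, -0.4]
width: 0.0496
gripper_force: 0.0
```

{"fn": "arm_command", "kwargs": {"series": [0, 0, 0, 0.93, -0.07, 0.98, 0.57, 0, 0, 0, 0.93, -0.07, 0.98, 0.57, 0, 0, 0, 0.93, -0.07, 0.98, 0.57, 0, 0, 0, 0.93, -0.07, 0.98, 0.57, 0, 0, 0, 0.93, -0.07, 0.98, 0.57]}}

```text
t: 13.48
eef_pos: [0.5681, -0.0825, 0.2015]
ee_rot: [-3.14, 0.0, -1.705]
force: [-0.6, 0.6, 0.2]
width: 0.0498
gripper_force: 0.0
```

```bash
python3 -c "
from h import *
import cv2
hsv=cv2.cvtColor(arm.grab_frame('wrist'),cv2.COLOR_BGR2HSV)
im=cv2.inRange(hsv,(50,100,90),(90,255,255))
k,l,s,c=cv2.connectedComponentsWithStats(im)
for i in range(1,k):
  if s[i,4]>60: print(s[i],c[i],ray('wrist',*c[i],.11))
delta((.567,-.083,.093))
print(hsv[195:260:4,256].tolist())
"
```

```text
[240 184  31  32 609] [253.3432 197.5238] [ 0.5703 -0.0869  0.11  ]
[ 0.567 -0.083  0.093] [0.008 0.012 1.087] norm 1.09
[[64, 115, 126], [64, 110, 127], [63, 106, 127], [62, 104, 128], [61, 98, 128], [62, 107, 124], [18, 88, 148], [18, 89, 146], [18, 87, 144], [19, 90, 142], [19, 90, 141], [18, 90, 139], [18, 88, 139], [17, 90, 142], [18, 88, 145], [18, 89, 149], [18, 90, 148]]
```

```bash
python3 -c "
from h import *
import cv2
f=arm.grab_frame('wrist');hsv=cv2.cvtColor(f,cv2.COLOR_BGR2HSV)
im=cv2.inRange(hsv,(45,70,110),(90,255,255))
k,l,s,c=cv2.connectedComponentsWithStats(im)
for i in range(1,k):
  if s[i,4]>60: print(s[i],c[i],ray('wrist',*c[i],.11))
cv2.imwrite('pics/j.png',cv2.resize(f[140:335,130:390],None,fx=2.5,fy=2.5))
"
```

```text
[241 184  34  32 870] [257.3264 199.5644] [ 0.5672 -0.0848  0.11  ]
```

View pics/j.png

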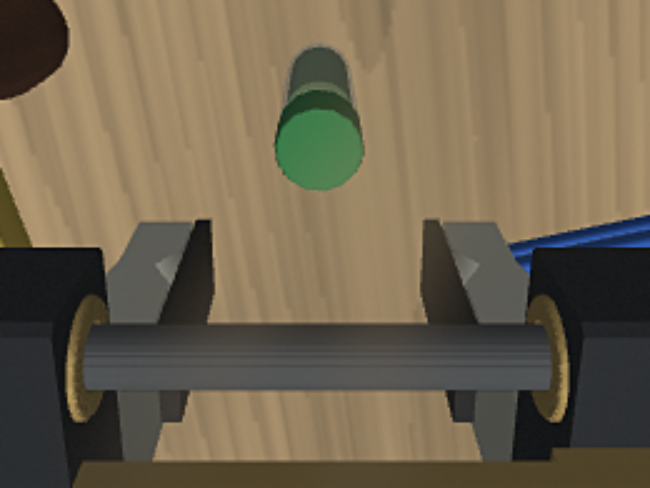

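{"fn": "arm_command", "kwargs": {"series": [0, 0, 0, 0.02, 0.01, 0.5, 0.57, 0, 0, 0, 0.02, 0.01, 0.5, 0.57]}}

```text
t: 13.82
eef_pos: [0.5637, -0.0849, 0.1484]
ee_rot: [3.136, -0.001, -1.706]
force: [-0.4, -1.2, -0.5]
width: 0.0496
gripper_force: 0.0
```

{"fn": "arm_command", "kwargs": {"series": [0, 0, 0, 0, 0, 0.57, 0.57, 0, 0, 0, 0, 0, 0.57, 0.57, 0, 0, 0, 0, 0, 0.57, 0, 0, 0, 0, 0, 0, 0.57, 0, 0, 0, 0, 0, 0, 0.57, 0, 0, 0, 0, 0, 0, 0.57, 0], "force": 15}}

```text
t: 14.58
eef_pos: [0.5671, -0.0853, 0.0956]
ee_rot: [-3.138, 0.0, -1.705]
force: [0.3, 0.8, 8.3]
width: 0.0296
gripper_force: 15.0
```

{"fn": "arm_command", "kwargs": {"series": [0, 0, 0, 0, 0, -0.5, 0, 0, 0, 0, 0, 0, -1, 0, 0, 0, 0, 0, 0, -1, 0]}}

```text
t: 14.95
eef_pos: [0.5683, -0.0854, 0.1988]
ee_rot: [-3.133, 0.002, -1.705]
force: [-0.9, -0.1, -1.1]
width: 0.0298
gripper_force: 15.0
```

{"fn": "arm_command", "kwargs": {"series": [0, 0, 0, 0, 0, -1, 0, 0, 0, 0, 0, 0, -1, 0, 0, 0, 0, 0, 0, -1, 0]}}

```text
t: 15.32
eef_pos: [0.567, -0.0854, 0.2969]
ee_rot: [-3.136, 0.001, -1.706]
force: [-0.0, -0.6, -1.2]
width: 0.0296
gripper_force: 15.0
```

```bash
sed -i 's/^O=.*/O=np.array([.5252,.2835]);TH=1.4355/' h.py; python3 -c "
from h import *
delta(rk(0,.07,.298))"
```

```text
[0.4558 0.2929 0.298 ] [-3.6    1.611 -0.016] norm 3.94
```

{"fn": "arm_command", "kwargs": {"series": [0, 0, 0, -0.45, 0.2, 0, 0, 0, 0, 0, -0.9, 0.4, 0, 0]}}

```text
t: 15.58
eef_pos: [0.5372, 0.0097, 0.2921]
ee_rot: [3.14, -0.0, -1.708]
force: [0.7, 0.5, -1.0]
width: 0.0295
gripper_force: 15.0
```

{"fn": "arm_command", "kwargs": {"series": [0, 0, 0, -0.45, 0.2, 0, 0, 0, 0, 0, -0.9, 0.4, 0, 0]}}

```text
t: 15.82
eef_pos: [0.5095, 0.1048, 0.2923]
ee_rot: [3.14, -0.001, -1.706]
force: [0.5, 0.1, -0.7]
width: 0.0293
gripper_force: 15.0
```

{"fn": "arm_command", "kwargs": {"series": [0, 0, 0, -0.45, 0.2, 0, 0, 0, 0, 0, -0.9, 0.4, 0, 0]}}

```text
t: 16.08
eef_pos: [0.482, 0.1994, 0.2923]
ee_rot: [3.14, -0.001, -1.706]
force: [0.3, -0.5, -0.3]
width: 0.0295
gripper_force: 15.0
```

{"fn": "arm_command", "kwargs": {"series": [0, 0, 0, -0.45, 0.2, 0, 0, 0, 0, 0, -0.9, 0.4, 0, 0, 0, 0, 0, -0.9, 0.4, 0, 0, 0, 0, 0, -0.9, 0.4, 0, 0, 0, 0, 0, -0.9, 0.4, 0, 0]}}

```text
t: 16.7
eef_pos: [0.4558, 0.2919, 0.2931]
ee_rot: [3.141, -0.001, -1.707]
force: [0.1, -0.6, -1.0]
width: 0.0297
gripper_force: 15.0
```

```bash
python3 crop.py k wrist 130 140 390 335 2.5;python3 -c "
from h import *
delta(rk(0,.07,.198))"
```

```text
[0.4558 0.2929 0.198 ] [-0.011  0.002  0.953] norm 0.95
```

View pics/k.png

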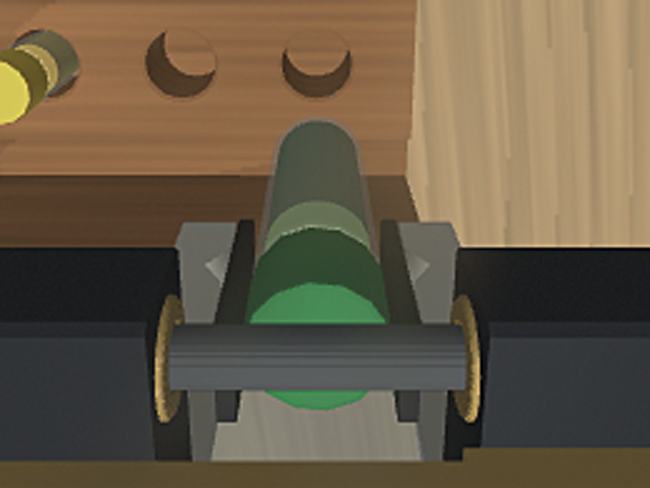

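```bash
python3 -c "
from h import *
s=arm.get_state();M=R.from_euler('xyz',s['ee_rot']);p=s['eef_pos']
w=ray('wrist',130+316/2.5,140+62.5/2.5,.062);print(w,p,M.inv().apply(w-p))
for e in (-.005,-.003,-.001):
    X=[p+M.apply([e+.015*np.cos(a),.015*np.sin(a),.0956]) for a in np.linspace(0,6.28,60)]
    q=np.array([proj('wrist',x) for x in X]);print(e,(q[q[:,1].argmin()]-[130,140])*2.5)
"
```

```text
[0.456  0.2923 0.062 ] [0.4559 0.2919 0.2933] [-0.0005 -0.      0.2313]
-0.005 [316.4312 123.3932]
-0.003 [316.4351 117.6191]
-0.001 [316.4389 111.8156]
```

{"fn": "arm_command", "kwargs": {"series": [0, 0, 0, 0.03, 0, 0.5, 0, 0, 0, 0, 0.03, 0, 1, 0, 0, 0, 0, 0.03, 0, 1, 0]}}

```text
t: 17.12
eef_pos: [0.454, 0.2873, 0.1906]
ee_rot: [3.138, -0.006, -1.708]
force: [-0.2, 0.2, -0.1]
width: 0.0299
gripper_force: 15.0
```

{"fn": "arm_command", "kwargs": {"series": [0, 0, 0, 0, 0, 0.25, 0, 0, 0, 0, 0, 0, 0.4, 0, 0, 0, 0, 0, 0, 0.5, 0, 0, 0, 0, 0, 0, 0.6, 0, 0, 0, 0, 0, 0, 0.7, 0, 0, 0, 0, 0, 0, 0.76, 0]}}

```text
t: 17.88
eef_pos: [0.4553, 0.2898, 0.1171]
ee_rot: [3.141, -0.0, -1.706]
force: [0.2, 0.3, -0.4]
width: 0.0297
gripper_force: 15.0
```

{"fn": "arm_command", "kwargs": {"series": [0, 0, 0, 0, 0, 0.05, 0, 0, 0, 0, 0, 0, 0.08, 0]}}

```text
t: 18.12
eef_pos: [0.4554, 0.2899, 0.1093]
ee_rot: [3.142, -0.0, -1.706]
force: [-0.1, 0.5, 0.1]
width: 0.0295
gripper_force: 15.0
```

{"fn": "arm_command", "kwargs": {"series": [0, 0, 0, 0, 0, 0, 0.5, 0, 0, 0, 0, 0, 0, 0.5, 0, 0, 0, 0, 0, -1, 0.5, 0, 0, 0, 0, 0, -1, 0.5]}}

```text
t: 18.62
eef_pos: [0.4561, 0.2904, 0.2124]
ee_rot: [-3.14, 0.002, -1.706]
force: [-0.4, 0.7, -0.9]
width: 0.0435
gripper_force: 0.0
```

{"fn": "arm_command", "kwargs": {"series": [0, 0, 0, 0, 0, -1, 0, 0, 0, 0, 0, 0, -1, 0, 0, 0, 0, 0.3, 0, -1, 0, 0, 0, 0, 0.3, 0, -1, 0]}}

```text
t: 19.12
eef_pos: [0.4506, 0.2583, 0.3097]
ee_rot: [3.141, 0.001, -1.707]
force: [-0.2, 0.4, 0.1]
width: 0.0097
gripper_force: 0.0
```

```bash
python3 shot.py l top; python3 -c "
from h import *
A=lambda x,y:(40+x/4,145+y/4)
for th in np.arange(1.4,2.0,.1):
    print(round(th,1),[(proj('top',rk(.08-.16*np.cos(th),y,.135+.16*np.sin(th)))-[40,145])*4 for y in(-.125,.125)])
print('bottle',ray('top',45/1.5,292/1.5,0),ray('top',12/1.5,275/1.5,.2))
delta(rk(.2,0,.41),rk(.2,0,.28))
"
```

```text
1.4 [array([179.1131,  21.5275]), array([ 83.258 , 533.2998])]
1.5 [array([145.9733,  16.7896]), array([ 48.2446, 529.3158])]
1.6 [array([113.7079,  12.855 ]), array([ 14.3239, 525.2456])]
1.7 [array([82.8064,  9.7835]), array([-17.9804, 521.1519])]
1.8 [array([53.7286,  7.6173]), array([-48.1807, 517.0977])]
1.9 [array([26.892,  6.38 ]), array([-75.8388, 513.1443])]
2.0 [array([2.6606, 6.0761]), array([-100.5784,  509.3496])]
bottle [ 0.6195  0.5584 -0.    ] [0.6106 0.5134 0.2   ]
[0.5522 0.4817 0.41  ] [-2.345 -0.701 -1.007] norm 2.65
[0.5522 0.4817 0.28  ] [ 0.  -0.   1.3] norm 1.3
```

View pics/l_top.png

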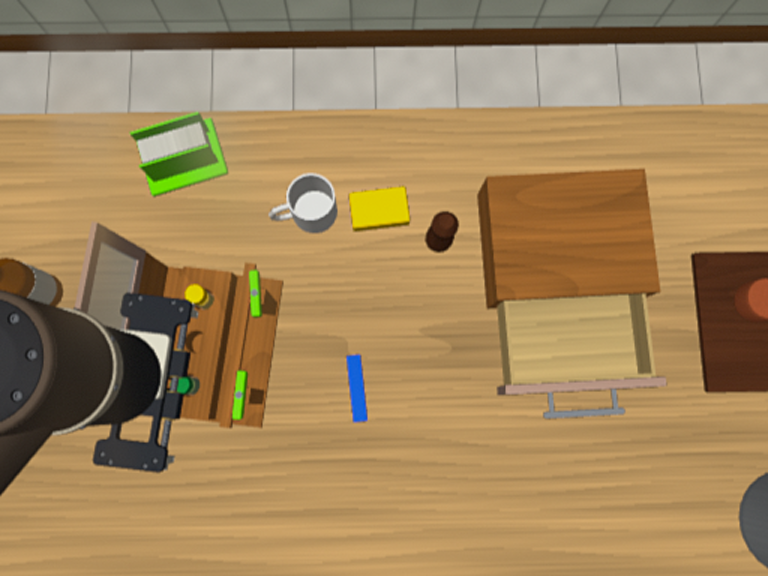

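{"fn": "arm_command", "kwargs": {"series": [0, 0, 0, 0, 0, -1, 0, 0, 0, 0, 0, 0, -1, 0]}}

```text
t: 19.42
eef_pos: [0.4517, 0.2601, 0.4112]
ee_rot: [-3.141, 0.0, -1.706]
force: [-0.1, 0.9, 0.3]
width: 0.0004
gripper_force: 0.0
```

```bash
python3 -c "
from h import *
delta(rk(.138,.03,.41),rk(.138,.03,.278))
L=[];c=rk(.138,.03,.278)
for th in [1.57,1.45,1.3,1.15,1.0,.85,.7,.55,.4,.3,.2,.1,.05,0,-.02]:
    r=.125
    x=.08-r*np.cos(th)+.008*np.sin(th)+.0095;z=.135+r*np.sin(th)+.008*np.cos(th)+.022
    p=rk(x,.03,z);L.append(p)
M=R.from_euler('xyz',[np.pi,0,-1.706])
for p in L: print(((M.inv().apply(p-c))/.1).round(2))
"
```

```text
[0.5141 0.4243 0.41  ] [-1.711 -0.397  0.013] norm 1.76
[0.5141 0.4243 0.278 ] [0.    0.001 1.32 ] norm 1.32
[ 0.41  0.   -0.04]
[ 0.56  0.   -0.04]
[ 0.74  0.   -0.02]
[0.92 0.   0.04]
[1.09 0.   0.11]
[1.25 0.   0.22]
[1.39 0.   0.34]
[1.51 0.   0.49]
[1.61 0.   0.65]
[1.66 0.   0.76]
[1.69 0.   0.88]
[1.72 0.   1.01]
[1.73 0.   1.07]
[1.73 0.   1.13]
[1.74 0.   1.16]
```

{"fn": "arm_command", "kwargs": {"series": [0, 0, 0, -0.45, -0.1, 0, 0, 0, 0, 0, -0.86, -0.2, 0, 0]}}

```text
t: 19.68
eef_pos: [0.4831, 0.3437, 0.4095]
ee_rot: [3.142, 0.001, -1.706]
force: [-0.1, -0.4, -0.2]
width: 0.0008
gripper_force: 0.0
```

{"fn": "arm_command", "kwargs": {"series": [0, 0, 0, -0.45, -0.1, 0, 0, 0, 0, 0, -0.86, -0.2, 0, 0, 0, 0, 0, -0.86, -0.2, 0.5, 0, 0, 0, 0, -0.86, -0.2, 1, 0, 0, 0, 0, -0.86, -0.2, 1, 0]}}

```text
t: 20.3
eef_pos: [0.5126, 0.4238, 0.3041]
ee_rot: [3.136, -0.008, -1.706]
force: [0.5, -0.5, 0.4]
width: 0.0004
gripper_force: 0.0
```

{"fn": "arm_command", "kwargs": {"series": [0, 0, 0, 0, 0, 0.32, 0, 0, 0, 0, 0, 0, 0.32, 0, 0, 0, 0, 0, 0, 0.32, 0]}}

```text
t: 20.68
eef_pos: [0.515, 0.4257, 0.2801]
ee_rot: [-3.14, 0.002, -1.706]
force: [0.4, 0.5, 0.1]
width: 0.0002
gripper_force: 0.0
```

{"fn": "arm_command", "kwargs": {"series": [0, 0, 0, 0.2, 0, -0.02, 0, 0, 0, 0, 0.41, 0, -0.04, 0, 0, 0, 0, 0.56, 0, -0.04, 0, 0, 0, 0, 0.74, 0, -0.02, 0, 0, 0, 0, 0.92, 0, 0.04, 0]}}

```text
t: 21.3
eef_pos: [0.5019, 0.3329, 0.274]
ee_rot: [-3.141, 0.001, -1.706]
force: [0.5, 0.6, 2.5]
width: 0.0002
gripper_force: 1.0
```

Contact made; continue along the arc.

{"fn": "arm_command", "kwargs": {"series": [0, 0, 0, 0.17, 0, 0.07, 0, 0, 0, 0, 0.33, 0, 0.18, 0, 0, 0, 0, 0.47, 0, 0.3, 0, 0, 0, 0, 0.59, 0, 0.45, 0, 0, 0, 0, 0.69, 0, 0.61, 0, 0, 0, 0, 0.74, 0, 0.72, 0, 0, 0, 0, 0.77, 0, 0.84, 0]}}

```text
t: 22.18
eef_pos: [0.4911, 0.2572, 0.1886]
ee_rot: [3.141, -0.001, -1.706]
force: [-0.8, -0.3, 0.8]
width: 0.0003
gripper_force: 0.6
```

{"fn": "arm_command", "kwargs": {"series": [0, 0, 0, 0.03, 0, 0.13, 0, 0, 0, 0, 0.04, 0, 0.19, 0, 0, 0, 0, 0.04, 0, 0.25, 0, 0, 0, 0, 0.04, 0, 0.27, 0, 0, 0, 0, 0.04, 0, 0.27, 0]}}

```text
t: 22.8
eef_pos: [0.4908, 0.2537, 0.165]
ee_rot: [-3.14, 0.0, -1.705]
force: [-9.2, -3.3, 21.8]
width: 0.0009
gripper_force: 10.8
```

```bash
python3 -c "
from h import *
s=arm.get_state();print(s['eef_pos'],s['force'],s['moment'])"; python3 crop.py m scene 220 50 420 225 3.5
```

```text
[0.4908 0.2537 0.165 ] [-9.2009 -3.3189 21.8146] [-1.2477  3.5599  0.0202]
```

View pics/m.png

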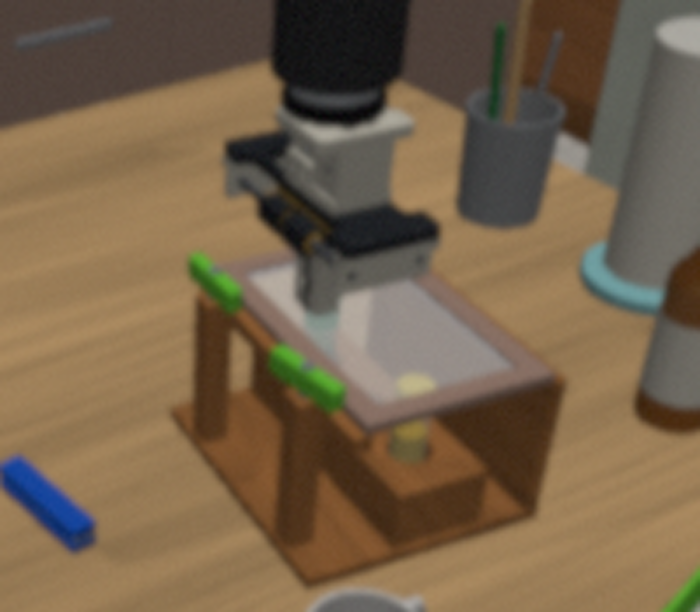

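{"fn": "arm_command", "kwargs": {"series": [0, 0, 0, 0, 0, -0.4, 0, 0, 0, 0, 0, 0, -0.8, 0, 0, 0, 0, 0, 0, -0.8, 0.34]}}

```text
t: 23.22
eef_pos: [0.4924, 0.2552, 0.2461]
ee_rot: [-3.137, 0.005, -1.705]
force: [0.7, 0.1, -0.8]
width: 0.0059
gripper_force: 0.0
```

```bash
python3 -c "
from h import *
delta(rk(-.102,.075,.24))"
```

```text
[0.4371 0.1925 0.24  ] [0.695 0.464 0.056] norm 0.84
```

{"fn": "arm_command", "kwargs": {"series": [0, 0, 0.5, 0.7, 0.46, 0, 0.34, 0, 0, 0.5, 0.7, 0.46, 0, 0.34, 0, 0, 0.5, 0.7, 0.46, 0, 0.34, 0, 0, 0.5, 0.7, 0.46, 0, 0.34, 0, 0, 0.5, 0.7, 0.46, 0, 0.34]}}

```text
t: 23.85
eef_pos: [0.4356, 0.1906, 0.2421]
ee_rot: [3.141, -0.0, -2.492]
force: [0.2, 0.2, 1.2]
width: 0.03
gripper_force: 0.0
```

{"fn": "arm_command", "kwargs": {"series": [0, 0, 0.5, 0, 0, 0, 0.34, 0, 0, 0.5, 0, 0, 0, 0.34, 0, 0, 0.5, 0, 0, 0, 0.34, 0, 0, 0.5, 0, 0, 0, 0.34, 0, 0, 0.5, 0, 0, 0, 0.34, 0, 0, 0.5, 0, 0, 0, 0.34]}}

```text
t: 24.6
eef_pos: [0.4358, 0.1906, 0.2423]
ee_rot: [-3.141, -0.0, 3.011]
force: [0.4, -0.2, 1.4]
width: 0.0299
gripper_force: 0.0
```

```bash
cat > tb.py <<'E'
from h import *
import cv2
def bars(n,z=.169):
    f=arm.grab_frame(n);hsv=cv2.cvtColor(f,cv2.COLOR_BGR2HSV)
    m=arm.camera_model(n)
    k,l,s,c=cv2.connectedComponentsWithStats(cv2.inRange(hsv,(40,130,90),(75,255,255)))
    for i in range(1,k):
        if s[i,4]>40:
            pts=np.argwhere(l==i)[:,::-1]; W=np.array([ray(n,*p,z,m)[:2] for p in pts])
            u,S,V=np.linalg.svd(W-W.mean(0),full_matrices=False)
            loc=R.from_euler('z',-TH).apply([*(W.mean(0)-O),0])
            print(n,s[i],'rack xy',loc[:2],'ang',(np.arctan2(V[0,1],V[0,0])-TH-np.pi/2+.5)%np.pi-.5,'len',S[0]/np.sqrt(len(W))*np.sqrt(12))
E
python3 -c "
from tb import *
bars('top');bars('wrist')
delta(rk(-.102,.075,.175))"
```

```text
top [ 87  75  45  18 198] rack xy [ 0.0787 -0.3142] ang 2.0401419125572455 len 0.09247449732597471
top [  93   79   59   52 1101] rack xy [ 0.0296 -0.2546] ang 2.191311184704734 len 0.12572958217396968
top [166 180   8  31 190] rack xy [-0.1041 -0.0737] ang 0.2033772601747046 len 0.07205118479367169
wrist [ 249  163   20   88 1290] rack xy [-0.1022  0.0793] ang 0.04061862356399715 len 0.07323028739571029
[0.4371 0.1925 0.175 ] [-0.01   0.021  0.674] norm 0.67
```

{"fn": "arm_command", "kwargs": {"series": [0, 0, 0, -0.01, 0.02, 0.4, 0.34, 0, 0, 0, -0.01, 0.02, 0.67, 0.34, 0, 0, 0, -0.01, 0.02, 0.67, 0.34, 0, 0, 0, -0.01, 0.02, 0.67, 0, 0, 0, 0, -0.01, 0.02, 0.67, 0, 0, 0, 0, -0.01, 0.02, 0.67, 0], "force": 8}}

```text
t: 25.45
eef_pos: [0.4375, 0.1925, 0.1768]
ee_rot: [3.141, 0.001, 3.007]
force: [-1.9, -1.5, 6.8]
width: 0.014
gripper_force: 8.0
```

{"fn": "arm_command", "kwargs": {"series": [0, 0, -0.1, 0, 0, 0, 0, 0, 0, -0.2, 0, 0, 0, 0, 0, 0, -0.3, 0, 0, 0, 0, 0, 0, -0.4, 0, 0, 0, 0, 0, 0, -0.5, 0, 0, 0, 0, 0, 0, -0.5, 0, 0, 0, 0]}}

```text
t: 26.2
eef_pos: [0.4375, 0.1925, 0.1767]
ee_rot: [-3.141, 0.001, -2.489]
force: [-1.6, -1.8, 6.1]
width: 0.0139
gripper_force: 8.0
```

{"fn": "arm_command", "kwargs": {"series": [0, 0, -0.1, 0, 0, 0, 0, 0, 0, -0.2, 0, 0, 0, 0, 0, 0, -0.3, 0, 0, 0, 0, 0, 0, -0.4, 0, 0, 0, 0, 0, 0, -0.5, 0, 0, 0, 0, 0, 0, -0.5, 0, 0, 0, 0]}}

```text
t: 26.95
eef_pos: [0.4375, 0.1926, 0.1767]
ee_rot: [-3.14, 0.001, -1.703]
force: [-1.4, -2.0, 6.4]
width: 0.014
gripper_force: 8.0
```

{"fn": "arm_command", "kwargs": {"series": [0, 0, 0, 0, 0, 0, 0.34, 0, 0, 0, 0, 0, 0, 0.34, 0, 0, 0, 0, 0, -0.67, 0.34, 0, 0, 0, 0, 0, -0.67, 0.34, 0, 0, 0, 0, 0, -0.67, 0.34]}}

```text
t: 27.58
eef_pos: [0.4371, 0.1927, 0.2427]
ee_rot: [-3.141, 0.001, -1.706]
force: [0.1, 0.0, -1.3]
width: 0.0297
gripper_force: 0.0
```

```bash
python3 -c "
from tb import *
bars('wrist');bars('top')
delta(rk(-.102,-.075,.242))"
```

```text
wrist [247 161  19  88 989] rack xy [-0.1171  0.0747] ang 1.5552746642090476 len 0.05890830911486036
wrist [  19  187   96   37 1578] rack xy [-0.1065 -0.0699] ang 0.22327432432402095 len 0.07205379592004212
top [ 87  75  45  18 207] rack xy [ 0.0796 -0.3136] ang 2.0481904943960467 len 0.09281290616617273
top [  93   79   59   52 1122] rack xy [ 0.0305 -0.2543] ang 2.1756105020081637 len 0.12624067745602682
top [166 180   8  31 190] rack xy [-0.1041 -0.0737] ang 0.2033772601747046 len 0.07205118479367169
top [163 261  13   7  85] rack xy [-0.1251  0.0752] ang 1.6427800975670115 len 0.02677998454544182
[0.5858 0.1723 0.242 ] [-0.005 -1.505 -0.007] norm 1.51
```

{"fn": "arm_command", "kwargs": {"series": [0, 0, 0, 0, -0.5, 0, 0.34, 0, 0, 0, 0, -1, 0, 0.34, 0, 0, 0, 0, -1, 0, 0.34]}}

```text
t: 28.05
eef_pos: [0.538, 0.1782, 0.2398]
ee_rot: [3.139, -0.003, -1.708]
force: [-1.0, -0.4, -0.2]
width: 0.0298
gripper_force: 0.0
```

{"fn": "arm_command", "kwargs": {"series": [0, 0, 0.45, 0, -0.5, 0, 0.34, 0, 0, 0.45, 0, -0.5, 0, 0.34, 0, 0, 0.45, 0, -0.5, 0, 0.34, 0, 0, 0.45, 0, -0.5, 0, 0.34]}}

```text
t: 28.55
eef_pos: [0.5847, 0.1721, 0.241]
ee_rot: [3.141, -0.003, -2.418]
force: [0.4, -0.1, -0.6]
width: 0.0299
gripper_force: 0.0
```

{"fn": "arm_command", "kwargs": {"series": [0, 0, 0.42, 0, 0, 0, 0.34, 0, 0, 0.42, 0, 0, 0, 0.34, 0, 0, 0.42, 0, 0, 0, 0.34, 0, 0, 0.42, 0, 0, 0, 0.34, 0, 0, 0.42, 0, 0, 0, 0.34, 0, 0, 0.42, 0, 0, 0, 0.34]}}

```text
t: 29.3
eef_pos: [0.5853, 0.1722, 0.242]
ee_rot: [-3.141, -0.001, -3.07]
force: [-0.1, 0.2, 0.6]
width: 0.0302
gripper_force: 0.0
```

```bash
python3 -c "
from tb import *
bars('wrist')
delta(rk(-.102,-.075,.175))"
```

```text
wrist [292   0  69  14 536] rack xy [-0.0825  0.07  ] ang 1.6895910654521744 len 0.03488257911342237
wrist [ 248  163   18   88 1278] rack xy [-0.103  -0.0718] ang 0.20026290612366093 len 0.07188378877780188
[0.5858 0.1723 0.175 ] [-0.004  0.001  0.672] norm 0.67
```

{"fn": "arm_command", "kwargs": {"series": [0, 0, 0, 0, 0, 0.4, 0.34, 0, 0, 0, 0, 0, 0.67, 0.34, 0, 0, 0, 0, 0, 0.67, 0.34, 0, 0, 0, 0, 0, 0.67, 0, 0, 0, 0, 0, 0, 0.67, 0, 0, 0, 0, 0, 0, 0.67, 0], "force": 8}}

```text
t: 30.1
eef_pos: [0.5865, 0.1721, 0.1771]
ee_rot: [3.141, 0.002, -3.072]
force: [0.4, -2.0, 3.5]
width: 0.0137
gripper_force: 8.0
```

{"fn": "arm_command", "kwargs": {"series": [0, 0, -0.1, 0, 0, 0, 0, 0, 0, -0.2, 0, 0, 0, 0, 0, 0, -0.3, 0, 0, 0, 0, 0, 0, -0.4, 0, 0, 0, 0, 0, 0, -0.45, 0, 0, 0, 0, 0, 0, -0.45, 0, 0, 0, 0]}}

```text
t: 30.85
eef_pos: [0.5864, 0.1723, 0.177]
ee_rot: [-3.141, 0.002, -2.365]
force: [0.0, -1.6, 6.0]
width: 0.0137
gripper_force: 8.0
```

{"fn": "arm_command", "kwargs": {"series": [0, 0, -0.1, 0, 0, 0, 0, 0, 0, -0.2, 0, 0, 0, 0, 0, 0, -0.3, 0, 0, 0, 0, 0, 0, -0.42, 0, 0, 0, 0, 0, 0, -0.42, 0, 0, 0, 0]}}

```text
t: 31.48
eef_pos: [0.5861, 0.1724, 0.1771]
ee_rot: [-3.14, 0.001, -1.704]
force: [-1.3, -1.2, 6.6]
width: 0.0139
gripper_force: 8.0
```

{"fn": "arm_command", "kwargs": {"series": [0, 0, 0, 0, 0, 0, 0.34, 0, 0, 0, 0, 0, 0, 0.34, 0, 0, 0, 0, 0, -1, 0.34, 0, 0, 0, 0, 0, -1, 0.57, 0, 0, 0, 0, 0, -1, 0.57]}}

```text
t: 32.1
eef_pos: [0.5871, 0.173, 0.2792]
ee_rot: [-3.136, 0.004, -1.706]
force: [0.1, 0.1, -0.3]
width: 0.0443
gripper_force: 0.0
```

```bash
python3 -c "
from tb import *
bars('wrist')
f=arm.grab_frame('top');hsv=cv2.cvtColor(f,cv2.COLOR_BGR2HSV)
k,l,s,c=cv2.connectedComponentsWithStats(cv2.inRange(hsv,(105,150,80),(125,255,255)))
for i in range(1,k):
    if s[i,4]>100:
        pts=np.argwhere(l==i)[:,::-1].astype(np.float32);W=np.array([ray('top',*p,.024)[:2] for p in pts]);V=np.linalg.svd(W-W.mean(0),full_matrices=False)[2]
        print(s[i],'clip',W.mean(0),np.arctan2(V[0,1],V[0,0]))
"
```

```text
wrist [251 151  16  77 789] rack xy [-0.1165 -0.0742] ang 1.5309935546979618 len 0.058165797754443097
wrist [ 414  152   28   77 1043] rack xy [-0.1068  0.0731] ang 1.5797441252461049 len 0.07166060249701213
wrist [ 50 227  67  34 535] rack xy [-0.0558 -0.2372] ang 0.41043184063186056 len 0.07213677749567948
wrist [ 40 296  24  32 108] rack xy [ 0.0218 -0.2821] ang 1.979999590555055 len 0.03649989957815912
[231 237  14  44 395] clip [0.4469 0.0243] -3.0420445545449284
```

{"fn": "arm_command", "kwargs": {"series": [0, 0, 0, 0.4, 0.3, 0, 0.57, 0, 0, 0, 0.82, 0.6, 0, 0.57]}}

```text
t: 32.45
eef_pos: [0.5137, 0.0982, 0.2732]
ee_rot: [3.138, -0.002, -1.706]
force: [-0.3, -0.6, 1.1]
width: 0.05
gripper_force: 0.0
```

{"fn": "arm_command", "kwargs": {"series": [0, 0, 0.43, 0.82, 0.6, 0, 0.57, 0, 0, 0.43, 0.82, 0.6, 0, 0.57, 0, 0, 0.43, 0.82, 0.6, 0, 0.57, 0, 0, 0.43, 0.82, 0.6, 0, 0.57]}}

```text
t: 32.95
eef_pos: [0.4437, 0.0253, 0.2745]
ee_rot: [3.141, -0.001, -2.387]
force: [0.2, -0.3, -0.5]
width: 0.0503
gripper_force: 0.0
```

{"fn": "arm_command", "kwargs": {"series": [0, 0, 0.43, 0, 0, 0.8, 0.57, 0, 0, 0.43, 0, 0, 0.8, 0.57, 0, 0, 0.43, 0, 0, 0.8, 0.57, 0, 0, 0.43, 0, 0, 0.8, 0.57, 0, 0, 0.43, 0, 0, 0.8, 0.57]}}

```text
t: 33.58
eef_pos: [0.4439, 0.0256, 0.1943]
ee_rot: [-3.141, -0.002, -3.056]
force: [-0.0, 0.3, 1.0]
width: 0.0499
gripper_force: 0.0
```

```bash
cat > clip.py <<'E'
from h import *
import cv2
def clip(n,z):
    f=arm.grab_frame(n);m=arm.camera_model(n);hsv=cv2.cvtColor(f,cv2.COLOR_BGR2HSV)
    k,l,s,c=cv2.connectedComponentsWithStats(cv2.inRange(hsv,(105,120,60),(125,255,255)))
    for i in range(1,k):
        if s[i,4]>100:
            W=np.array([ray(n,*p,z,m)[:2] for p in np.argwhere(l==i)[:,::-1].astype(float)]).astype(np.float32)
            (c0,sz,a)=cv2.minAreaRect(W*1000);V=np.linalg.svd(W-W.mean(0),full_matrices=False)[2]
            print(n,s[i],'clip',W.mean(0),np.array(c0)/1000,sz,np.arctan2(V[0,1],V[0,0]))
E
python3 -c "
from clip import *
clip('wrist',.024);clip('top',.024)
print(arm.get_state()['eef_pos'],arm.get_state()['ee_rot'])
delta((.447,.026,.2))
B=lambda x,y:(220+x/3.4,125+y/3.4)
print('front in',[ray('top',*B(570,440),z) for z in (.08,.09)],'unit front',ray('top',*B(565,247),.1),'walls',ray('top',*B(395,350),.078),ray('top',*B(722,330),.078))
"
```

```text
wrist [ 244  128   23   99 2124] clip [0.444  0.0247] [0.4466 0.0247] (109.9797592163086, 22.928743362426758) 0.09924739
[0.4442 0.0257 0.1948] [-3.1412 -0.0014 -3.0544]
[0.447 0.026 0.2  ] [-0.028  0.    -0.052] norm 0.06
front in [array([ 0.4486, -0.3321,  0.08  ]), array([ 0.4483, -0.329 ,  0.09  ])] unit front [ 0.5815 -0.3319  0.1   ] walls [ 0.5135 -0.2137  0.078 ] [ 0.5237 -0.4458  0.078 ]
```

{"fn": "arm_command", "kwargs": {"series": [0, 0, 0, -0.025, 0.01, 0.5, 0.57, 0, 0, 0, -0.025, 0.01, 0.84, 0.57]}}

```text
t: 33.92
eef_pos: [0.4466, 0.027, 0.1101]
ee_rot: [3.141, -0.0, -3.055]
force: [0.4, 0.1, 0.5]
width: 0.0499
gripper_force: 0.0
```

{"fn": "arm_command", "kwargs": {"series": [0, 0, 0, 0, 0, 0.5, 0.57, 0, 0, 0, 0, 0, 0.83, 0.57, 0, 0, 0, 0, 0, 0.83, 0.57]}}

```text
t: 34.3
eef_pos: [0.4453, 0.0262, 0.0266]
ee_rot: [-3.139, -0.005, -3.055]
force: [-0.4, -0.0, 0.4]
width: 0.0502
gripper_force: 0.0
```

{"fn": "arm_command", "kwargs": {"series": [0, 0, 0, 0, 0, 0, 0, 0, 0, 0, 0, 0, 0, 0, 0, 0, 0, 0, 0, 0, 0, 0, 0, 0, 0, 0, 0, 0], "force": 20}}

```text
t: 34.8
eef_pos: [0.4477, 0.0274, 0.0296]
ee_rot: [3.141, 0.002, -3.056]
force: [-1.8, 0.4, 8.3]
width: 0.0237
gripper_force: 20.0
```

{"fn": "arm_command", "kwargs": {"series": [0, 0, 0, 0, 0, -0.4, 0, 0, 0, 0, 0, 0, -0.9, 0, 0, 0, 0, 0, 0, -0.9, 0]}}

```text
t: 35.17
eef_pos: [0.4494, 0.0282, 0.1225]
ee_rot: [3.139, 0.008, -3.056]
force: [0.4, -0.4, -0.8]
width: 0.0236
gripper_force: 20.0
```

{"fn": "arm_command", "kwargs": {"series": [0, 0, 0, 0, 0, -0.8, 0, 0, 0, 0, 0, 0, -0.8, 0, 0, 0, 0, 0, 0, -0.8, 0]}}

```text
t: 35.55
eef_pos: [0.4474, 0.0274, 0.1994]
ee_rot: [3.14, 0.002, -3.057]
force: [0.7, 0.9, -1.1]
width: 0.0233
gripper_force: 20.0
```

```bash
python3 -c "
from clip import *
delta((.515,-.332,.19))
p=arm.get_state()['eef_pos'];clip('wrist',p[2]-.003)"
```

```text
[ 0.515 -0.332  0.19 ] [-0.369 -3.638  0.09 ] norm 3.66
wrist [ 233  150   48  120 5297] clip [0.4185 0.0245] [0.42   0.0247] (64.44478607177734, 22.72133445739746) 0.0902672
wrist [ 237  296   40   28 1120] clip [0.4783 0.0296] [0.4784 0.0297] (18.428359985351562, 22.428407669067383) 1.6500115
```

{"fn": "arm_command", "kwargs": {"series": [0, 0, 0, -0.05, -0.45, 0, 0, 0, 0, 0, -0.09, -0.91, 0, 0]}}

```text
t: 35.85
eef_pos: [0.463, -0.0635, 0.1968]
ee_rot: [-3.141, -0.003, -3.055]
force: [1.5, -0.4, -0.6]
width: 0.0238
gripper_force: 20.0
```

{"fn": "arm_command", "kwargs": {"series": [0, 0, 0, -0.05, -0.45, 0, 0, 0, 0, 0, -0.09, -0.91, 0, 0]}}

```text
t: 36.1
eef_pos: [0.4796, -0.154, 0.1965]
ee_rot: [3.141, -0.003, -3.057]
force: [-0.1, 0.7, -0.0]
width: 0.024
gripper_force: 20.0
```

{"fn": "arm_command", "kwargs": {"series": [0, 0, 0, -0.05, -0.45, 0, 0, 0, 0, 0, -0.09, -0.91, 0, 0]}}

```text
t: 36.35
eef_pos: [0.4963, -0.2439, 0.1962]
ee_rot: [3.141, -0.003, -3.057]
force: [1.6, 0.1, -1.4]
width: 0.0239
gripper_force: 20.0
```

{"fn": "arm_command", "kwargs": {"series": [0, 0, 0.03, -0.05, -0.45, 0, 0, 0, 0, 0.03, -0.09, -0.91, 0, 0, 0, 0, 0.03, -0.09, -0.91, 0, 0, 0, 0, 0.03, -0.09, -0.91, 0, 0]}}

```text
t: 36.85
eef_pos: [0.5128, -0.3321, 0.1964]
ee_rot: [3.14, -0.003, -3.105]
force: [-0.4, 0.2, -1.5]
width: 0.0239
gripper_force: 20.0
```

```bash
python3 -c "
from clip import *
delta((.515,-.332,.06))
f=arm.grab_frame('wrist')
for p in [rk(0,0,0)]: pass
# drawer front / unit edge check along the picture column through the tool axis
for x in np.arange(.425,.60,.006):
    for z in (.085,):
        u,v=proj('wrist',(x,-.36,z)).round().astype(int)
        print(round(x,3),(u,v),f[v,u].tolist() if 0<=v<384 and 0<=u<512 else None)
"
```

```text
[ 0.515 -0.332  0.06 ] [-0.027 -0.001  1.364] norm 1.36
0.425 (np.int64(225), np.int64(89)) [96, 127, 149]
0.431 (np.int64(225), np.int64(97)) [103, 137, 160]
0.437 (np.int64(225), np.int64(105)) [47, 51, 57]
0.443 (np.int64(225), np.int64(112)) [125, 138, 157]
0.449 (np.int64(225), np.int64(120)) [122, 135, 155]
0.455 (np.int64(225), np.int64(127)) [113, 149, 165]
0.461 (np.int64(225), np.int64(134)) [119, 157, 174]
0.467 (np.int64(225), np.int64(142)) [119, 157, 174]
0.473 (np.int64(225), np.int64(149)) [116, 154, 171]
0.479 (np.int64(225), np.int64(156)) [111, 147, 163]
0.485 (np.int64(225), np.int64(163)) [120, 159, 175]
0.491 (np.int64(225), np.int64(169)) [117, 155, 171]
0.497 (np.int64(225), np.int64(176)) [114, 151, 167]
0.503 (np.int64(225), np.int64(183)) [112, 149, 164]
0.509 (np.int64(225), np.int64(189)) [118, 157, 173]
0.515 (np.int64(225), np.int64(196)) [109, 146, 161]
0.521 (np.int64(225), np.int64(202)) [113, 149, 165]
0.527 (np.int64(225), np.int64(208)) [109, 143, 158]
0.533 (np.int64(225), np.int64(214)) [108, 142, 157]
0.539 (np.int64(225), np.int64(220)) [116, 153, 170]
0.545 (np.int64(224), np.int64(226)) [110, 145, 160]
0.551 (np.int64(224), np.int64(232)) [83, 88, 88]
0.557 (np.int64(224), np.int64(238)) [83, 88, 88]
0.563 (np.int64(224), np.int64(244)) [113, 120, 121]
0.569 (np.int64(224), np.int64(250)) [125, 133, 133]
0.575 (np.int64(224), np.int64(255)) [83, 83, 83]
0.581 (np.int64(224), np.int64(261)) [48, 39, 39]
0.587 (np.int64(224), np.int64(266)) [52, 43, 42]
0.593 (np.int64(224), np.int64(272)) [61, 53, 51]
0.599 (np.int64(224), np.int64(277)) [74, 67, 64]
```

{"fn": "arm_command", "kwargs": {"series": [0, 0, 0, -0.025, 0, 0.4, 0, 0, 0, 0, -0.025, 0, 0.8, 0, 0, 0, 0, -0.025, 0, 0.8, 0]}}

```text
t: 37.28
eef_pos: [0.5141, -0.3305, 0.1157]
ee_rot: [3.139, -0.006, -3.103]
force: [0.1, -0.0, 0.8]
width: 0.0239
gripper_force: 20.0
```

{"fn": "arm_command", "kwargs": {"series": [0, 0, 0, 0, 0, 0.2, 0, 0, 0, 0, 0, 0, 0.4, 0, 0, 0, 0, 0, 0, 0.58, 0, 0, 0, 0, 0, 0, 0.58, 0]}}

```text
t: 37.78
eef_pos: [0.516, -0.332, 0.0602]
ee_rot: [3.141, -0.001, -3.103]
force: [-0.2, 0.5, -1.1]
width: 0.0236
gripper_force: 20.0
```

{"fn": "arm_command", "kwargs": {"series": [0, 0, 0, 0, 0, 0, 0.5, 0, 0, 0, 0, 0, 0, 0.5, 0, 0, 0, 0, 0, 0, 0.5, 0, 0, 0, 0, 0, -0.5, 0.5, 0, 0, 0, 0, 0, -1, 0.5, 0, 0, 0, 0, 0, -1, 0.5]}}

```text
t: 38.52
eef_pos: [0.5188, -0.3335, 0.1657]
ee_rot: [-3.138, 0.008, -3.103]
force: [-0.4, 0.9, -0.5]
width: 0.0438
gripper_force: 0.0
```

```bash
python3 -c "
from clip import *
clip('wrist',.046)
delta((.35,-.335,.16),(.36,-.335,.09))"
```

```text
wrist [ 246  126   27  115 2897] clip [ 0.5092 -0.3315] [ 0.5123 -0.3313] (107.10104370117188, 22.83310317993164) 0.037656024
[ 0.35  -0.335  0.16 ] [1.674 0.041 0.024] norm 1.67
[ 0.36  -0.335  0.09 ] [-0.097 -0.003  0.7  ] norm 0.71
```

{"fn": "arm_command", "kwargs": {"series": [0, 0, 0, 0.4, 0.02, 0, 0, 0, 0, 0, 0.82, 0.03, 0, 0]}}

```text
t: 38.83
eef_pos: [0.4327, -0.332, 0.1592]
ee_rot: [3.141, -0.002, -3.104]
force: [-0.2, -0.1, 0.5]
width: 0.0291
gripper_force: 0.0
```

{"fn": "arm_command", "kwargs": {"series": [0, 0, 0, 0.4, 0.01, 0, 0, 0, 0, 0, 0.82, 0.02, 0, 0, 0, 0, 0, 0.82, 0.02, 0, 0, 0, 0, 0, 0.82, 0.02, 0.5, 0, 0, 0, 0, 0.82, 0.02, 0.9, 0, 0, 0, 0, 0.82, 0.02, 0.9, 0, 0, 0, 0, 0.82, 0.02, 0.9, 0]}}

```text
t: 39.7
eef_pos: [0.353, -0.3339, 0.0713]
ee_rot: [-3.141, 0.0, -3.103]
force: [-0.5, -0.2, 0.5]
width: 0.0009
gripper_force: 0.0
```

{"fn": "arm_command", "kwargs": {"series": [0, 0, 0, -0.15, 0, 0, 0, 0, 0, 0, -0.3, 0, 0, 0, 0, 0, 0, -0.45, 0, 0, 0, 0, 0, 0, -0.6, 0, 0, 0, 0, 0, 0, -0.75, 0, 0, 0, 0, 0, 0, -0.9, 0, 0, 0]}}

```text
t: 40.45
eef_pos: [0.4431, -0.3301, 0.0705]
ee_rot: [3.142, -0.0, -3.104]
force: [-0.9, -0.6, 0.8]
width: 0.0003
gripper_force: 0.7
```

{"fn": "arm_command", "kwargs": {"series": [0, 0, 0, -0.15, 0, 0, 0, 0, 0, 0, -0.3, 0, 0, 0, 0, 0, 0, -0.4, 0, 0, 0, 0, 0, 0, -0.5, 0, 0, 0, 0, 0, 0, -0.55, 0, 0, 0, 0, 0, 0, -0.6, 0, 0, 0]}}

```text
t: 41.2
eef_pos: [0.5022, -0.3279, 0.0705]
ee_rot: [3.142, -0.0, -3.104]
force: [-1.1, -0.0, -0.3]
width: 0.0003
gripper_force: 0.6
```

{"fn": "arm_command", "kwargs": {"series": [0, 0, 0, -0.06, 0, 0, 0, 0, 0, 0, -0.12, 0, 0, 0, 0, 0, 0, -0.18, 0, 0, 0, 0, 0, 0, -0.22, 0, 0, 0, 0, 0, 0, -0.22, 0, 0, 0]}}

```text
t: 41.82
eef_pos: [0.5176, -0.3273, 0.0703]
ee_rot: [3.139, -0.012, -3.105]
force: [-21.9, -3.5, 15.4]
width: 0.0007
gripper_force: 10.7
```

{"fn": "arm_command", "kwargs": {"series": [0, 0, 0, -0.03, 0, 0, 0, 0, 0, 0, -0.06, 0, 0, 0, 0, 0, 0, -0.06, 0, 0, 0]}}

```text
t: 42.2
eef_pos: [0.518, -0.3272, 0.0703]
ee_rot: [3.138, -0.022, -3.106]
force: [-37.2, -4.4, 28.6]
width: 0.0004
gripper_force: 19.2
```

{"fn": "arm_command", "kwargs": {"series": [0, 0, 0, 0.3, 0, 0, 0, 0, 0, 0, 0.6, 0, 0, 0, 0, 0, 0, 0.8, 0, -0.5, 0, 0, 0, 0, 0.8, 0, -1, 0, 0, 0, 0, 0.8, 0, -1, 0]}}

```text
t: 42.82
eef_pos: [0.453, -0.331, 0.1755]
ee_rot: [-3.138, 0.009, -3.103]
force: [-0.4, -0.6, 0.0]
width: 0.0005
gripper_force: 0.0
```

```bash
python3 -c "
from tb import *
from clip import clip
print(arm.get_state()['eef_pos'])
bars('top');clip('top',.024)
f=arm.grab_frame('top')
for x in np.arange(.5,.62,.006):
    u,v=proj('top',(x,-.30,.09)).round().astype(int);print(round(x,3),(int(u),int(v)),f[v,u].tolist())
# tubes seen through lid; tops at z .122
for y in (-.07,.07):
    u,v=proj('top',rk(0,y,.122)).round().astype(int);print(y,f[v-1:v+2,u-1:u+2].mean((0,1)))
# lid front edge: colour along rack x near y=-.11
print([ (round(x,3),f[tuple(proj('top',rk(x,-.115,.143)).round().astype(int)[::-1])].tolist()) for x in np.arange(-.1,-.03,.01)])
"
```

```text
[ 0.453  -0.331   0.1755]
top [ 87  75  45  18 219] rack xy [ 0.0811 -0.3127] ang 2.0517031445670657 len 0.09263082866368072
top [  93   79   59   52 1153] rack xy [ 0.0319 -0.2539] ang 2.155172627368037 len 0.12741604075216184
top [154 191  32  10 183] rack xy [-0.1044 -0.0735] ang 1.5642992235398072 len 0.07343556194729585
top [143 259  16   7  86] rack xy [-0.084   0.0757] ang 1.596999831157575 len 0.030363838446253687
top [160 260  16   8  99] rack xy [-0.1228  0.0752] ang 1.6086419298130572 len 0.0320607926711351
0.5 (374, 233) [54, 65, 77]
0.506 (374, 230) [54, 64, 78]
0.512 (374, 227) [54, 64, 78]
0.518 (373, 225) [54, 66, 78]
0.524 (373, 222) [55, 65, 79]
0.53 (373, 220) [53, 65, 78]
0.536 (373, 217) [55, 66, 79]
0.542 (373, 215) [57, 68, 80]
0.548 (373, 212) [54, 66, 79]
0.554 (372, 210) [69, 83, 98]
0.56 (372, 207) [72, 86, 101]
0.566 (372, 205) [71, 85, 100]
0.572 (372, 202) [71, 84, 99]
0.578 (372, 200) [69, 82, 98]
0.584 (372, 197) [68, 82, 96]
0.59 (371, 195) [66, 80, 94]
0.596 (371, 193) [65, 78, 93]
0.602 (371, 190) [63, 75, 90]
0.608 (371, 188) [62, 73, 87]
0.614 (371, 185) [54, 66, 79]
-0.07 [168.     228.2222 231.1111]
0.07 [186.1111 212.1111 172.6667]
[(np.float64(-0.1), [103, 156, 194]), (np.float64(-0.09), [66, 122, 181]), (np.float64(-0.08), [116, 133, 160]), (np.float64(-0.07), [137, 159, 193]), (np.float64(-0.06), [138, 159, 193]), (np.float64(-0.05), [137, 158, 193]), (np.float64(-0.04), [138, 158, 192]), (np.float64(-0.03), [139, 158, 193])]
```

{"fn": "arm_command", "kwargs": {"series": [0, 0, 0, 0, 1, -1, 0, 0, 0, 0, 0, 1, -1, 0, 0, 0, 0, 0, 1, -1, 0]}}

```text
t: 43.35
eef_pos: [0.4473, -0.2284, 0.2724]
ee_rot: [-3.141, 0.003, -3.102]
force: [-0.2, -0.5, -1.0]
width: 0.0007
gripper_force: 0.0
```

{"fn": "arm_command", "kwargs": {"series": [0, 0, 0, 0, 1, 0, 0, 0, 0, 0, 0, 1, 0, 0, 0, 0, 0, 0, 1, 0, 0, 0, 0, 0, 0, 1, 0, 0]}}

```text
t: 43.85
eef_pos: [0.4425, -0.1301, 0.2696]
ee_rot: [-3.141, -0.002, -3.103]
force: [0.3, -0.1, -0.6]
width: 0.0004
gripper_force: 0.0
```

```bash
python3 -c "
from tb import *
from clip import clip
clip('top',.024)
f=arm.grab_frame('top')
for y in (-.36,-.42):
  print(y,[(round(float(x),3),f[tuple(proj('top',(x,y,.09)).round().astype(int)[::-1])].tolist()) for x in np.arange(.41,.62,.006)])
print(arm.get_state()['qd'])
"
```

```text
-0.36 [(0.41, [57, 55, 54]), (0.416, [61, 59, 59]), (0.422, [102, 98, 96]), (0.428, [126, 121, 119]), (0.434, [66, 64, 63]), (0.44, [61, 59, 60]), (0.446, [63, 60, 61]), (0.452, [61, 59, 59]), (0.458, [61, 58, 58]), (0.464, [62, 59, 60]), (0.47, [62, 60, 60]), (0.476, [59, 57, 58]), (0.482, [60, 57, 57]), (0.488, [59, 58, 58]), (0.494, [59, 58, 59]), (0.5, [59, 57, 58]), (0.506, [60, 58, 58]), (0.512, [59, 57, 58]), (0.518, [61, 59, 60]), (0.524, [58, 56, 57]), (0.53, [60, 58, 58]), (0.536, [58, 56, 55]), (0.542, [67, 78, 91]), (0.548, [74, 89, 106]), (0.554, [68, 81, 96]), (0.56, [78, 112, 139]), (0.566, [54, 61, 75]), (0.572, [145, 166, 202]), (0.578, [145, 164, 201]), (0.584, [113, 137, 165]), (0.59, [47, 105, 166]), (0.596, [50, 107, 166]), (0.602, [52, 111, 172]), (0.608, [51, 114, 176]), (0.614, [51, 114, 177])]
-0.42 [(0.41, [99, 154, 193]), (0.416, [105, 165, 207]), (0.422, [101, 156, 195]), (0.428, [112, 172, 215]), (0.434, [101, 157, 197]), (0.44, [108, 169, 210]), (0.446, [102, 158, 198]), (0.452, [106, 163, 206]), (0.458, [102, 158, 197]), (0.464, [103, 161, 201]), (0.47, [105, 163, 203]), (0.476, [103, 159, 200]), (0.482, [105, 161, 201]), (0.488, [106, 166, 207]), (0.494, [104, 160, 201]), (0.5, [102, 158, 197]), (0.506, [101, 156, 195]), (0.512, [97, 151, 188]), (0.518, [100, 155, 193]), (0.524, [98, 153, 190]), (0.53, [105, 161, 200]), (0.536, [101, 157, 196]), (0.542, [112, 174, 217]), (0.548, [117, 181, 223]), (0.554, [108, 167, 209]), (0.56, [105, 164, 205]), (0.566, [52, 59, 72]), (0.572, [105, 120, 148]), (0.578, [143, 164, 201]), (0.584, [147, 165, 202]), (0.59, [44, 101, 159]), (0.596, [51, 110, 168]), (0.602, [50, 106, 165]), (0.608, [51, 112, 173]), (0.614, [51, 111, 172])]
[-0.0057 -0.0041  0.0036 -0.0007 -0.0013 -0.0025]
```

```bash
python3 -c "
from station import arm
print(arm.job_done())"
```

```text
the job is handed in; nothing more can be done
None
```

The job is handed in: both spice tubes that were out (yellow, green) are down in the caddy, the lid is shut with both turnbuttons across it, and the blue clip (the only refill tool out) is in the closed drawer; camera and force readings agreed, but the hand-in call returned no verdict.

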